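# Dial open the combination reagent box

## Task

Open the grey reagent lockbox. Reading the dial like a clock face by where its black grip post stands (the double mark is 12), turn it clockwise past 8 once and stop at 8 the second time, then anticlockwise past 8 once and stop at 5, then clockwise by feel until the dial stops dead on the dropped bolt, without forcing it. Then slide the lid fully open, away from the dial, let go, and leave the things around the box where they are.

Things in the scene. Friction and masses are not known exactly. Their poses are not given: they have to be found in the camera images.
- lock: grey lockbox fixed to the worktop, 150 (x) by 290 (y) by 75 mm high; origin at the centre of its underside, z up; +x looks away from the robot (yaw within 0.25 rad), the +y half carries the dial, the -y half the sliding lid. If the numbers were dialled wrong no bolt drops and the lid stays locked. After overshooting a number never turn back.
- dial_center (a point): on the dial's axis, at its upper face, 85 mm above the worktop, 68 mm to +y of the box's origin. Steel disc 98 mm in diameter, turns without end, drags 0.5 to 3.5 N at the post (more as it picks up hidden wheels), stays where left. Stops at 8 and 5 may be off by about 8 degrees. The last clockwise turn, from 5, ends dead somewhere between half past 7 and half past 12, unmarked, different each run.
- mark_12 (a point): the double white mark, 12 o'clock, 58 mm from the dial's axis along the box's +x. Twelve white marks on a black ring round the dial are the hours, seen from above: 3 lies on the box's -y side, 6 on -x, 9 on +y. The post starts within 60 degrees of 12; clockwise to 8 the second time is then about 1 2/3 turns (240 + 360 degrees from 12), anticlockwise past 8 to 5 is 1 1/4 turns.
- spinner_grip (a point): the black upright grip post on the dial, a free-turning round sleeve 15 mm in diameter; it stands 36 mm from the dial's axis, from 87 to 124 mm above the worktop; this point is on its axis 106 mm above the worktop. It can be held with an unchanging gripper direction while it is led round the circle.
- bolt_strain (a joint): sideways give of the sprung bolt hidden in the box, m, 0 at rest, positive when the dial is pushed clockwise against the dropped bolt or the locked lid is pulled; the forbidden 0.0015 comes at about 16 N on the grip post or 21 N on the lid. The reading is too noisy to steer by: feel the force on the tool (6 N over the drag is plenty)
- lid_handle (a point): centre of the upright steel rib on the lid, 90 mm above the worktop; the rib is 60 mm long (along the box's x), 12 mm thick (along its y) and stands 30 mm high, from 74 to 104 mm above the worktop; with the lid shut it lies 62 mm to -y of the box's origin
- lid (a joint): travel of the lid in m: 0 shut, 0.070 fully open against its end stop; it slides along the box's -y with 2.5 N of friction and stays where it is left
- bottle: bystander: small white bottle with a red cap, 40 mm in diameter, 77 mm high, behind the box; origin at the centre of its underside
- amber_bottle: bystander: amber bottle with a white cap, 50 mm in diameter, 101 mm high, beyond the dial end of the box; origin at the centre of its underside
- marker: bystander: white marker with a black cap, 122 mm long, 15 mm thick, lying in front of the box; origin at the centre of its underside

How it is judged:
By the outcome, as a careful person would: the job done as asked, in the order asked, and still so for the second after the job is handed in, with the robot touching nothing.
It also fails if it takes over 72 s, if anything falls off the work surface, if the arm or the gripper's body presses on something with over 40 N, if the wrist force passes 120 N, or if a joint passes its speed limit or range.

## Robot

A 6-joint arm with a two-finger parallel gripper is mounted at the origin on a cart in front of the work surface, level with it; the furniture and walls round the work are solid. World frame = base frame: x ahead of the robot, y to its left, z up, the work surface at z = 0. Lengths are in mm, angles in rad, forces in N, time in s.
With the tool pointing down it reaches from about 400 to 825 mm from the base axis. Payload 7 kg.
Tool frame: the origin (TCP) lies midway between the tips of the shut fingers; the grasp point (between the pads) lies 19 mm behind it; z points along the fingers, y is the direction in which the jaws open and shut (so a half turn about z gives the same grasp; the last joint's range is limited). The gripper opens to 85 mm and grips with 20 to 120 N. Pads are 22 mm wide; open, the fingers measure 114 mm over their backs; the gripper's body (76 mm by 85 mm) begins 54 mm behind the grasp point. The pads swing forward as they close: fully open they stand 13 mm farther back than shut.
Start: joints at [1.624, 0.359, 0.012, 0, -1.224, -0.288], TCP at [157.048, 656.453, 231.302] pointing down, gripper open.
Joint ranges: [-3.07, 3.07], [-1.43, 2.12], [-1.02, 1.25], [-3.03, 1.67], [-3.05, -0], [-3.03, 3.03]. Speed limits (rad/s): [2.39, 2.39, 3.01, 3.14, 3.14, 3.14].

## Interface

Orientations are given as a rotation vector (axis times angle).
In Python, from station import readout, capture, workorder gives the robot as it stands.
- The arm moves only by the tool servo_tool, never from a script. Its argument "motion" is a list of rows, each an object with "fingers": the closure, from 0 (fully open) to 1 (shut); "xyz": the shift along the world's x, y, z in mm, a list of three; "rotation": the turn, a rotation vector about the world's x, y, z in rad, a list of three. A call has 1 to 12 rows; each row is the pose to reach, as a shift and turn from the pose measured when the call began; what a row does not reach only later rows make up. A row lasts 1/8 s, in which the tool goes at most 62.5 mm and 10.7 degrees, less where a joint would pass 70% of its speed; a pose out of reach is approached as far as the arm can. A call with a gripper value outside its range is refused whole. The fingers move at their own pace and stop on an object; the grip force is fixed at half the most. Time passes only in rows, so rows that repeat a pose let the fingers close. It gives the time, the measured TCP pose, the force and the opening at its end, in the units of the state.
- readout.read_state(): the state, without advancing time (a new reading comes with each control period).
- capture(name): name is "scene" or "top" or "wrist"; returns a dict with "frame" (400x640x3 uint8, red, green, blue), "K" (3x3 intrinsics, pixels), "R" (3x3) and "t" (3): a world point X has camera coordinates R X + t. Camera axes: x right, y down, z forward; pixel columns grow to the right and rows downward; lengths in mm; the calibration is good to about 2 mm. A picture is of the moment at which its call begins. There is no depth.
- workorder.finish_job(): hands the job in, once; it reports no verdict.
The state is a dict: "time_s": time; "joint_pos": joint angles; "joint_vel": joint speeds; "joint_efforts": joint torques, N m; "tool_pos": TCP position; "ee_rot": TCP orientation; "ft_force": force on the tool from outside, world axes, zero at the start; "wrist_torque": the same for the moment, N m; "width": opening from 0.0 (shut) to 1.0 (fully open).
Only numpy, scipy, OpenCV 4.12 (cv2) and the standard library are available. Lean on these libraries where they do the work, as an engineer would, in place of code of your own. Each camera call takes 0.05 s, during which the arm holds its last target.

## Working session

There is one attempt and no reset: what is moved stays moved. The work goes in short steps, Python scripts to look and compute and a tool call to move; the robot and the scene stay as the last step left them, time stands still between calls to the robot, and variables do not carry over. Pictures are saved under pics/ and viewed, and the job is handed in when it is done.

Besides the shell and the picture viewer there is one more tool, called after "Emit:" by a JSON object that holds its "op" and its "data". servo_tool: Moves the arm, as the interface text tells. Its arguments: {"type":"object","properties":{"motion":{"type":"array","items":{"type":"object","properties":{"fingers":{"type":"number"},"xyz":{"type":"array","items":{"type":"number"}},"rotation":{"type":"array","items":{"type":"number"}}}}}},"required":["motion"]}

```bash
mkdir -p pics; ls
python3 - <<'E'
from station import readout, capture, workorder
import cv2,numpy as np
print(readout.read_state())
for n in("scene","top","wrist"):
    c=capture(n); cv2.imwrite(f"pics/{n}0.png",c["frame"][:,:,::-1]); np.savez(f"pics/{n}0.npz",**c); print(n,c["K"].tolist(),c["R"].round(4).tolist(),c["t"].round(1).tolist())
E
```

```text
pics
{'time_s': 0.0, 'joint_pos': array([ 1.62409682e+00,  3.59391273e-01,  1.10496984e-02, -3.64508133e-04,
       -1.22411318e+00, -2.88079197e-01]), 'joint_vel': array([ 1.03272647e-03, -6.84232334e-04,  3.10008845e-04,  3.03950547e-03,
       -7.91144922e-04, -4.83031680e-05]), 'joint_efforts': array([ 1.35482245e-03, -5.83317661e+01,  2.93423063e+01,  6.93678036e+00,
       -5.95740101e-03, -1.87411200e-05]), 'tool_pos': array([156.94676905, 655.99166266, 230.35428047]), 'ee_rot': array([ 3.11826780e+00, -3.67938418e-01, -8.79719043e-05]), 'ft_force': array([-0.28645183, -0.35585502,  1.0781205 ]), 'wrist_torque': array([ 0.04191905,  0.01852913, -0.01039539]), 'width': 0.9985827716429718}
scene [[489.94323965361843, 0.0, 320.5319990229547], [0.0, 489.94323965361843, 205.36840914305134], [0.0, 0.0, 1.0]] [[0.5176, -0.8556, 0.0003], [-0.5203, -0.315, -0.7938], [0.6793, 0.4107, -0.6082]] [-176.3, 404.9, 535.6]
top [[460.37718970139554, 0.0, 310.80058261672224], [0.0, 460.37718970139554, 194.97865100291352], [0.0, 0.0, 1.0]] [[0.0147, -0.9996, 0.0228], [-0.9967, -0.0165, -0.0796], [0.08, -0.0216, -0.9966]] [114.6, 551.2, 1072.5]
wrist [[358.93780120879916, 0.0, 320.12823588306225], [0.0, 358.93780120879916, 195.76367083666506], [0.0, 0.0, 1.0]] [[-0.2326, -0.9726, 0.0012], [-0.9308, 0.2229, 0.2896], [-0.2819, 0.0662, -0.9571]] [675.0, -37.3, 379.6]
```

View pics/scene0.png

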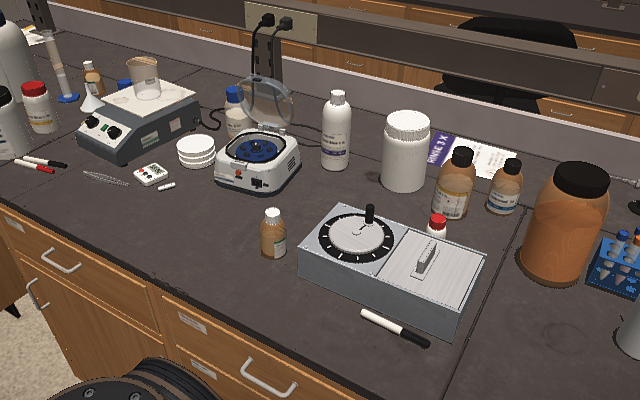

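View pics/top0.png

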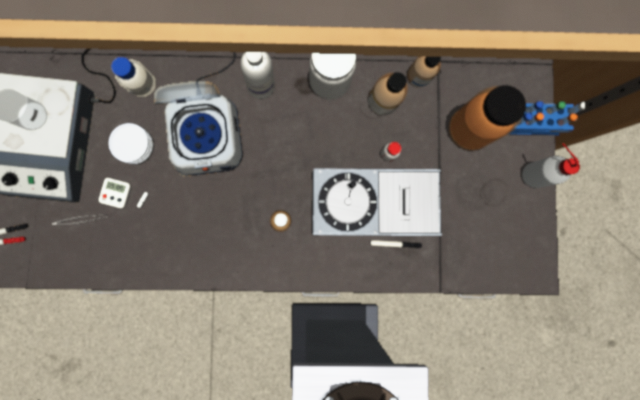

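Run:
```python
import cv2
a=cv2.imread("pics/top0.png")[130:260,260:460]; cv2.imwrite("pics/topz.png",cv2.resize(a,None,fx=4,fy=4,interpolation=cv2.INTER_CUBIC))
a=cv2.imread("pics/scene0.png")[190:350,250:500]; cv2.imwrite("pics/scenez.png",cv2.resize(a,None,fx=3.2,fy=3.2,interpolation=cv2.INTER_CUBIC))
```

```text
(no output)
```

View pics/topz.png

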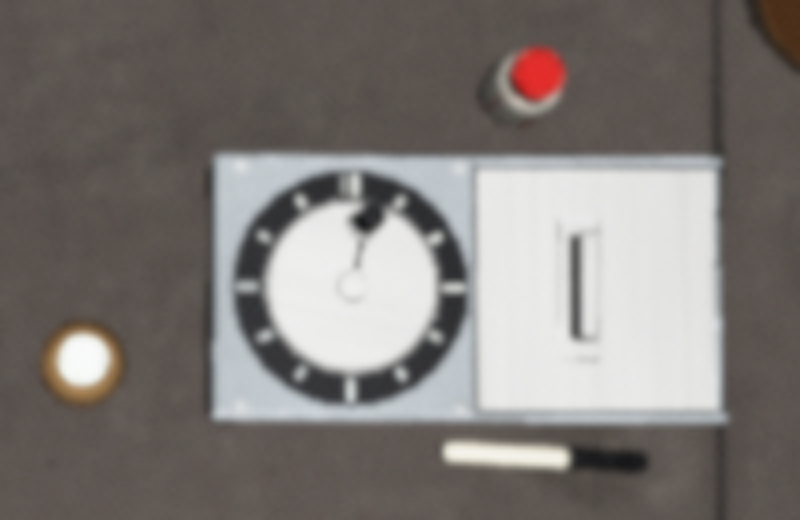

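View pics/scenez.png

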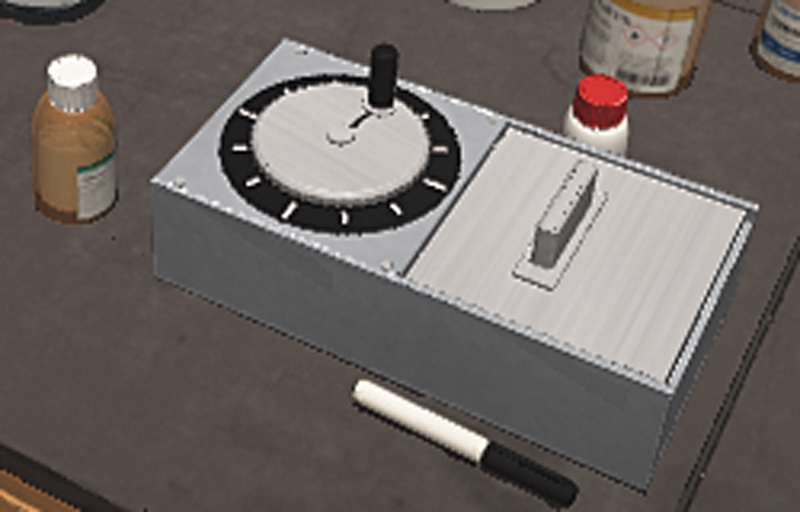

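```bash
cat > h.py <<'E'
import numpy as np
def load(n): return dict(np.load(f"pics/{n}.npz"))
def proj(c,X):
    p=c["R"]@np.asarray(X,float)+c["t"]; q=c["K"]@p; return q[:2]/q[2]
def unproj(c,uv,z):
    d=c["R"].T@np.linalg.inv(c["K"])@np.array([uv[0],uv[1],1.]); o=-c["R"].T@c["t"]; return o+d*(z-o[2])/d[2]
E
python3 - <<'E'
from h import *
from scipy.optimize import least_squares
T=load("top0");S=load("scene0")
zt=lambda x,y:np.array([(x+.5)/4-.5+260,(y+.5)/4-.5+130])
zs=lambda x,y:np.array([(x+.5)/3.2-.5+250,(y+.5)/3.2-.5+190])
C=[(75,145,75),(75,-145,75),(-75,-145,75),(-75,145,75),(0,68,76),(58,68,76),(-58,68,76)]
t=[zt(*p) for p in[(214,155),(721,157),(724,420),(213,418),(352,287),(350,186),(351,390)]]
s=[zs(*p) for p in[(285,40),(757,207),(672,388),(153,182)]]
obs=[(T,C[i],t[i]) for i in range(7)]
obsS=[(S,C[i],s[i]) for i in range(4)]
def f(p,o):
    x,y,a=p;R=np.array([[np.cos(a),-np.sin(a),0],[np.sin(a),np.cos(a),0],[0,0,1]])
    return np.concatenate([proj(c,R@np.array(X)+[x,y,0])-u for c,X,u in o])
for o in(obs,obsS,obs+obsS):
    r=least_squares(f,[600,-60,0],args=(o,));print(r.x.round(4),r.fun.round(1))
x,y,a=r.x
R=np.array([[np.cos(a),-np.sin(a)],[np.sin(a),np.cos(a)]])
D=R@[0,68]+[x,y];print("dial",D,"handle",R@[0,-62]+[x,y])
# post top at z=124
P=unproj(S,zs(384,52),124);P2=unproj(S,zs(380,105),88);P3=unproj(T,zt(371,213),120);print(P,P2,P3)
for q in(P,P2,P3):
    v=R.T@(q[:2]-D);print(v,np.degrees(np.arctan2(-v[1],v[0])))
print(unproj(T,zt(540,73),77),unproj(T,zt(83,360),101),unproj(T,zt(448,452),8),unproj(T,zt(645,461),8))
E
```

```text
[ 5.328126e+02 -2.567250e+01  1.210000e-02] [-0.1 -0.2  0.2  0.   0.8  0.3 -0.   0.4 -0.5 -0.1 -0.1 -0.4 -0.2 -0.1]
[ 5.331672e+02 -2.522440e+01  1.260000e-02] [-0.5 -1.   1.2 -1.3  0.3  1.5 -1.  -0.5]
[ 5.329206e+02 -2.546570e+01  1.250000e-02] [-0.2 -0.2  0.1 -0.1  0.7  0.2 -0.1  0.4 -0.6 -0.1 -0.2 -0.4 -0.3 -0.1
 -0.5 -0.9  1.3 -1.1  0.4  1.7 -1.  -0.4]
dial [532.07324867  42.52905477] handle [533.6932435  -87.46085106]
[565.63002215  35.52703197 124.        ] [563.88287599  34.69274902  88.        ] [569.17580203  35.60372233 120.        ]
[33.46691218 -7.4196468 ] 12.500344305275648
[31.70950526 -8.23209291] 14.553263869762445
[37.01337242 -7.38714813] 11.286820597007639
[655.70529314 -65.15903638  77.        ] [487.74297713 190.65577614 101.        ] [438.56177985 -24.14557101   8.        ] [ 434.87602626 -142.46979925    8.        ]
```

Emit:
{"op": "servo_tool", "data": {"motion": [{"xyz": [34, -52, 0], "rotation": [0, 0, 0.05], "fingers": 0}, {"xyz": [68, -104, 0], "rotation": [0, 0, 0.1], "fingers": 0}, {"xyz": [102, -155, 0], "rotation": [0, 0, 0.15], "fingers": 0}, {"xyz": [136, -207, 0], "rotation": [0, 0, 0.2], "fingers": 0}, {"xyz": [170, -259, 0], "rotation": [0, 0, 0.247], "fingers": 0}, {"xyz": [204, -311, 0], "rotation": [0, 0, 0.247], "fingers": 0}, {"xyz": [238, -363, 0], "rotation": [0, 0, 0.247], "fingers": 0}, {"xyz": [272, -414, 0], "rotation": [0, 0, 0.247], "fingers": 0}, {"xyz": [306, -466, 0], "rotation": [0, 0, 0.247], "fingers": 0}, {"xyz": [340, -518, 0], "rotation": [0, 0, 0.247], "fingers": 0}, {"xyz": [374, -570, 0], "rotation": [0, 0, 0.247], "fingers": 0}, {"xyz": [408, -620, 0], "rotation": [0, 0, 0.247], "fingers": 0}]}}

```text
time_s: 1.65
tool_pos: [565.8, 34.2, 230.6]
ee_rot: [3.14, 0.019, 0.0]
ft_force: [1.7, 1.5, -0.7]
width: 1.0
```

Emit:
{"op": "servo_tool", "data": {"motion": [{"xyz": [0, 0, 0], "fingers": 0}]}}

```text
schema error: expected keys fingers, xyz, rotation
```

```bash
cat >> h.py <<'E'
def snap(n,name):
    from station import capture
    import cv2
    c=capture(n); cv2.imwrite(f"pics/{name}.png",c["frame"][:,:,::-1]); np.savez(f"pics/{name}.npz",**c)
def st():
    from station import readout
    s=readout.read_state()
    print({k:np.round(s[k],3).tolist() for k in("time_s","tool_pos","ee_rot","ft_force","width","joint_pos")})
    return s
E
python3 - <<'E'
from h import *
st();snap("wrist","w1")
E
```

```text
{'time_s': 1.65, 'tool_pos': [565.753, 34.179, 230.608], 'ee_rot': [3.14, 0.019, 0.0], 'ft_force': [1.73, 1.455, -0.732], 'width': 1.0, 'joint_pos': [0.406, 0.182, -0.233, 0.001, -1.156, 1.176]}
```

View pics/w1.png

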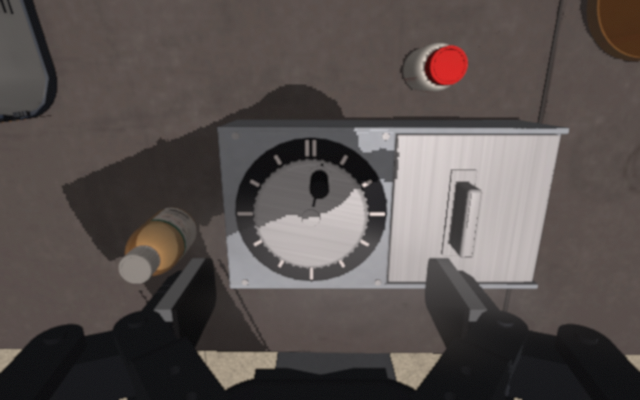

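Run:
```python
from h import *
import cv2
c=load("w1")
a=cv2.imread("pics/w1.png")[120:300,215:575]; cv2.imwrite("pics/w1z.png",cv2.resize(a,None,fx=2.2,fy=2.2,interpolation=cv2.INTER_CUBIC))
for uv,z in[((311,213),85),((311,148),76),((311,273),76),((243,214),76),((377,214),76),((319,174),124),((317,196),87),((474,188),104),((469,255),104)]: print(uv,z,unproj(c,uv,z).round(1))
```

```text
(311, 213) 85 [537.4  42.1  85. ]
(311, 148) 76 [591.6  42.6  76. ]
(311, 273) 76 [475.3  42.   76. ]
(243, 214) 76 [532.6 102.1  76. ]
(377, 214) 76 [534.  -15.7  76. ]
(319, 174) 124 [580.9  35.7 124. ]
(317, 196) 87 [553.2  37.1  87. ]
(474, 188) 104 [566.4 -85.2 104. ]
(469, 255) 104 [509.  -88.9 104. ]
```

View pics/w1z.png

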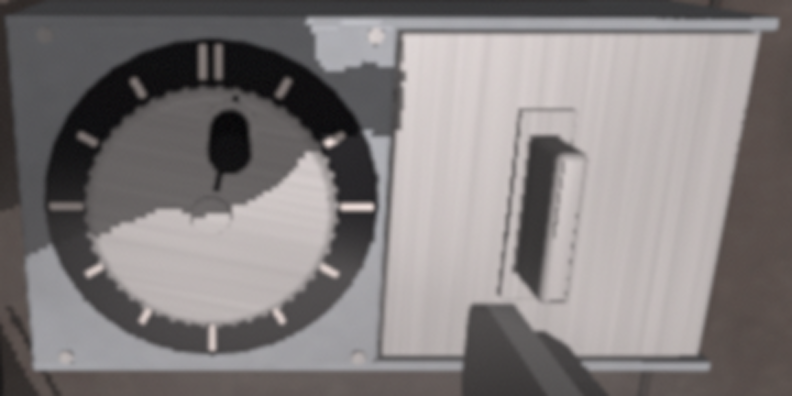

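Emit:
{"op": "servo_tool", "data": {"motion": [{"xyz": [2, 1.3, -40], "rotation": [0, 0, 0], "fingers": 0}, {"xyz": [2, 1.3, -80], "rotation": [0, 0, 0], "fingers": 0}, {"xyz": [2, 1.3, -115], "rotation": [0, 0, 0], "fingers": 0}, {"xyz": [2, 1.3, -137], "rotation": [0, 0, 0], "fingers": 0}, {"xyz": [2, 1.3, -137], "rotation": [0, 0, 0], "fingers": 0}, {"xyz": [2, 1.3, -137], "rotation": [0, 0, 0], "fingers": 0}]}}

```text
time_s: 2.45
tool_pos: [571.0, 30.8, 93.9]
ee_rot: [3.138, 0.016, 0.001]
ft_force: [0.2, 0.5, 0.4]
width: 1.0
```

Run:
```python
from h import *
st();snap("wrist","w2")
```

```text
{'time_s': 2.45, 'tool_pos': [571.033, 30.844, 93.923], 'ee_rot': [3.138, 0.016, 0.001], 'ft_force': [0.207, 0.53, 0.439], 'width': 1.0, 'joint_pos': [0.398, 0.317, -0.397, 0.004, -0.857, 1.18]}
```

View pics/w2.png

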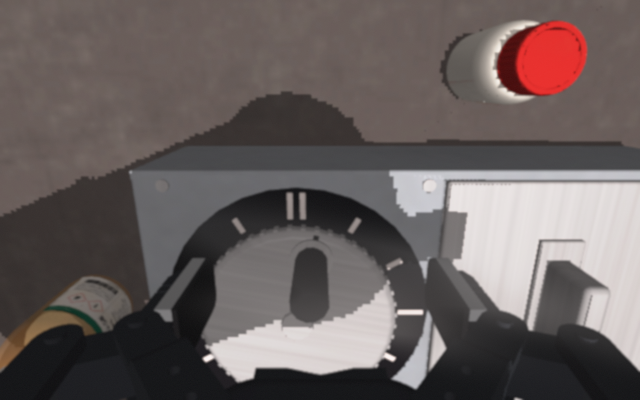

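Emit:
{"op": "servo_tool", "data": {"motion": [{"xyz": [-3.2, 4.7, -1], "rotation": [0, 0, 0], "fingers": 0}, {"xyz": [-3.2, 4.7, -1], "rotation": [0, 0, 0], "fingers": 0}, {"xyz": [-3.2, 4.7, -1], "rotation": [0, 0, 0], "fingers": 0.5}, {"xyz": [-3.2, 4.7, -1], "rotation": [0, 0, 0], "fingers": 0.7}, {"xyz": [-3.2, 4.7, -1], "rotation": [0, 0, 0], "fingers": 0.7}]}}

```text
time_s: 3.12
tool_pos: [568.0, 35.6, 93.2]
ee_rot: [3.139, 0.016, 0.002]
ft_force: [-0.2, -0.3, -0.8]
width: 0.373
```

Run:
```python
from h import *
st();snap("wrist","w3")
```

```text
{'time_s': 3.125, 'tool_pos': [568.027, 35.617, 93.23], 'ee_rot': [3.139, 0.016, 0.002], 'ft_force': [-0.193, -0.262, -0.757], 'width': 0.373, 'joint_pos': [0.409, 0.314, -0.405, 0.004, -0.852, 1.169]}
```

View pics/w3.png

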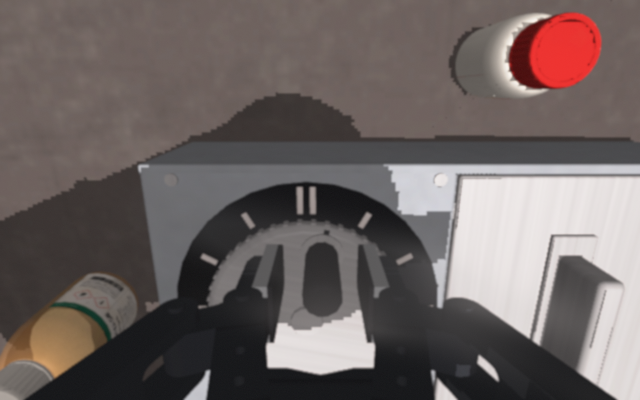

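Emit:
{"op": "servo_tool", "data": {"motion": [{"xyz": [0, 0, 0], "rotation": [0, 0, 0], "fingers": 0.9}, {"xyz": [0, 0, 0], "rotation": [0, 0, 0], "fingers": 1}, {"xyz": [0, 0, 0], "rotation": [0, 0, 0], "fingers": 1}, {"xyz": [0, 0, 0], "rotation": [0, 0, 0], "fingers": 1}]}}

```text
time_s: 3.68
tool_pos: [568.1, 35.5, 93.3]
ee_rot: [3.139, 0.016, 0.003]
ft_force: [-0.2, -0.3, 2.1]
width: 0.152
```

Run:
```python
from h import *
st();snap("wrist","w4");snap("scene","s4")
```

```text
{'time_s': 3.675, 'tool_pos': [568.1, 35.548, 93.29], 'ee_rot': [3.139, 0.016, 0.003], 'ft_force': [-0.208, -0.286, 2.122], 'width': 0.152, 'joint_pos': [0.409, 0.314, -0.405, 0.005, -0.852, 1.169]}
```

View pics/w4.png

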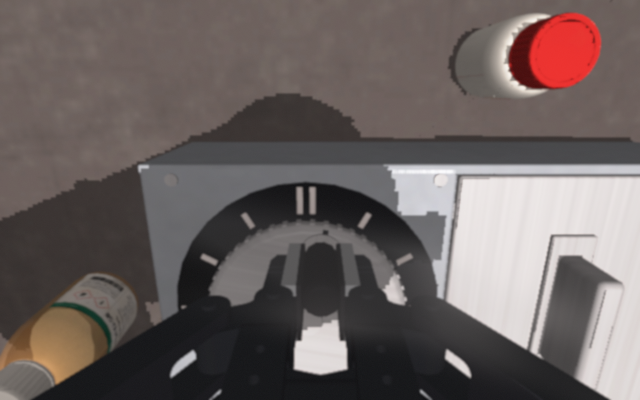

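```bash
cat >> h.py <<'E'
import os,json
A=0.0125
def P(th,D,r=36.): 
    f=np.radians(th); return np.array([D[0]+r*np.cos(f-A),D[1]-r*np.sin(f-A)])
def rows(ths,D,r=36.,z=93.3,hold=0,rot=0):
    s=st(); p=s["tool_pos"]; v=p[:2]-np.array(D[:2])
    print("theta now",round(float(np.degrees(np.arctan2(-v[1],v[0])+A))%360,2),"r",round(float(np.hypot(*v)),2))
    out=[]
    for th in list(ths)+[ths[-1]]*hold:
        q=P(th,D,r); out.append({"xyz":[round(float(q[0]-p[0]),1),round(float(q[1]-p[1]),1),round(float(z-p[2]),1)],"rotation":[0,0,0],"fingers":1})
    print(json.dumps(out))
E
python3 - <<'E'
from h import *
rows([18,30,42,54,66],(532.5,42.4),hold=2)
E
```

```text
{'time_s': 3.775, 'tool_pos': [568.096, 35.536, 93.283], 'ee_rot': [3.139, 0.016, 0.003], 'ft_force': [0.152, -0.883, 2.188], 'width': 0.155, 'joint_pos': [0.409, 0.314, -0.405, 0.005, -0.852, 1.169]}
theta now 11.63 r 36.25
[{"xyz": [-1.2, -3.8, 0.0], "rotation": [0, 0, 0], "fingers": 1}, {"xyz": [-4.2, -10.7, 0.0], "rotation": [0, 0, 0], "fingers": 1}, {"xyz": [-8.5, -16.9, 0.0], "rotation": [0, 0, 0], "fingers": 1}, {"xyz": [-14.1, -22.0, 0.0], "rotation": [0, 0, 0], "fingers": 1}, {"xyz": [-20.5, -25.8, 0.0], "rotation": [0, 0, 0], "fingers": 1}, {"xyz": [-20.5, -25.8, 0.0], "rotation": [0, 0, 0], "fingers": 1}, {"xyz": [-20.5, -25.8, 0.0], "rotation": [0, 0, 0], "fingers": 1}]
```

Emit:
{"op": "servo_tool", "data": {"motion": [{"xyz": [-1.2, -3.8, 0.0], "rotation": [0, 0, 0], "fingers": 1}, {"xyz": [-4.2, -10.7, 0.0], "rotation": [0, 0, 0], "fingers": 1}, {"xyz": [-8.5, -16.9, 0.0], "rotation": [0, 0, 0], "fingers": 1}, {"xyz": [-14.1, -22.0, 0.0], "rotation": [0, 0, 0], "fingers": 1}, {"xyz": [-20.5, -25.8, 0.0], "rotation": [0, 0, 0], "fingers": 1}, {"xyz": [-20.5, -25.8, 0.0], "rotation": [0, 0, 0], "fingers": 1}, {"xyz": [-20.5, -25.8, 0.0], "rotation": [0, 0, 0], "fingers": 1}]}}

```text
time_s: 4.65
tool_pos: [547.4, 9.5, 93.4]
ee_rot: [3.138, 0.016, 0.002]
ft_force: [-0.1, -2.2, 2.7]
width: 0.155
```

Run:
```python
from h import *
snap("wrist","w5")
rows([78,90,102,114,126,138,150],(532.5,42.4),hold=2)
```

```text
{'time_s': 4.7, 'tool_pos': [547.626, 9.628, 93.363], 'ee_rot': [3.138, 0.016, 0.003], 'ft_force': [0.33, -2.65, 2.421], 'width': 0.161, 'joint_pos': [0.378, 0.282, -0.452, 0.005, -0.836, 1.2]}
theta now 65.94 r 36.09
[{"xyz": [-7.2, -2.3, -0.1], "rotation": [0, 0, 0], "fingers": 1}, {"xyz": [-14.7, -3.2, -0.1], "rotation": [0, 0, 0], "fingers": 1}, {"xyz": [-22.2, -2.5, -0.1], "rotation": [0, 0, 0], "fingers": 1}, {"xyz": [-29.4, -0.3, -0.1], "rotation": [0, 0, 0], "fingers": 1}, {"xyz": [-35.9, 3.4, -0.1], "rotation": [0, 0, 0], "fingers": 1}, {"xyz": [-41.6, 8.4, -0.1], "rotation": [0, 0, 0], "fingers": 1}, {"xyz": [-46.1, 14.4, -0.1], "rotation": [0, 0, 0], "fingers": 1}, {"xyz": [-46.1, 14.4, -0.1], "rotation": [0, 0, 0], "fingers": 1}, {"xyz": [-46.1, 14.4, -0.1], "rotation": [0, 0, 0], "fingers": 1}]
```

View pics/w5.png

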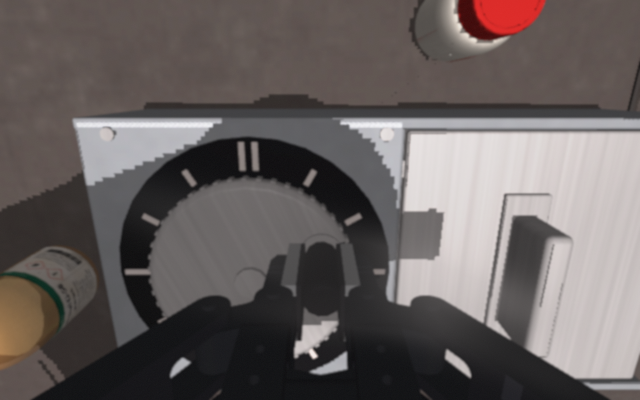

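Emit:
{"op": "servo_tool", "data": {"motion": [{"xyz": [-7.2, -2.3, -0.1], "rotation": [0, 0, 0], "fingers": 1}, {"xyz": [-14.7, -3.2, -0.1], "rotation": [0, 0, 0], "fingers": 1}, {"xyz": [-22.2, -2.5, -0.1], "rotation": [0, 0, 0], "fingers": 1}, {"xyz": [-29.4, -0.3, -0.1], "rotation": [0, 0, 0], "fingers": 1}, {"xyz": [-35.9, 3.4, -0.1], "rotation": [0, 0, 0], "fingers": 1}, {"xyz": [-41.6, 8.4, -0.1], "rotation": [0, 0, 0], "fingers": 1}, {"xyz": [-46.1, 14.4, -0.1], "rotation": [0, 0, 0], "fingers": 1}, {"xyz": [-46.1, 14.4, -0.1], "rotation": [0, 0, 0], "fingers": 1}, {"xyz": [-46.1, 14.4, -0.1], "rotation": [0, 0, 0], "fingers": 1}]}}

```text
time_s: 5.82
tool_pos: [501.4, 24.2, 93.2]
ee_rot: [3.138, 0.016, 0.002]
ft_force: [-0.7, -0.3, 3.2]
width: 0.156
```

Run:
```python
from h import *
rows(range(165,316,15),(532.5,42.4),hold=1)
```

```text
{'time_s': 5.825, 'tool_pos': [501.423, 24.209, 93.175], 'ee_rot': [3.138, 0.016, 0.002], 'ft_force': [-0.666, -0.277, 3.249], 'width': 0.156, 'joint_pos': [0.443, 0.215, -0.55, 0.005, -0.807, 1.135]}
theta now 150.37 r 36.01
[{"xyz": [-3.6, 8.4, 0.1], "rotation": [0, 0, 0], "fingers": 1}, {"xyz": [-4.9, 17.7, 0.1], "rotation": [0, 0, 0], "fingers": 1}, {"xyz": [-3.8, 27.1, 0.1], "rotation": [0, 0, 0], "fingers": 1}, {"xyz": [-0.3, 35.8, 0.1], "rotation": [0, 0, 0], "fingers": 1}, {"xyz": [5.3, 43.3, 0.1], "rotation": [0, 0, 0], "fingers": 1}, {"xyz": [12.7, 49.1, 0.1], "rotation": [0, 0, 0], "fingers": 1}, {"xyz": [21.3, 52.8, 0.1], "rotation": [0, 0, 0], "fingers": 1}, {"xyz": [30.6, 54.2, 0.1], "rotation": [0, 0, 0], "fingers": 1}, {"xyz": [40.0, 53.1, 0.1], "rotation": [0, 0, 0], "fingers": 1}, {"xyz": [48.7, 49.6, 0.1], "rotation": [0, 0, 0], "fingers": 1}, {"xyz": [56.2, 44.0, 0.1], "rotation": [0, 0, 0], "fingers": 1}, {"xyz": [56.2, 44.0, 0.1], "rotation": [0, 0, 0], "fingers": 1}]
```

Emit:
{"op": "servo_tool", "data": {"motion": [{"xyz": [-3.6, 8.4, 0.1], "rotation": [0, 0, 0], "fingers": 1}, {"xyz": [-4.9, 17.7, 0.1], "rotation": [0, 0, 0], "fingers": 1}, {"xyz": [-3.8, 27.1, 0.1], "rotation": [0, 0, 0], "fingers": 1}, {"xyz": [-0.3, 35.8, 0.1], "rotation": [0, 0, 0], "fingers": 1}, {"xyz": [5.3, 43.3, 0.1], "rotation": [0, 0, 0], "fingers": 1}, {"xyz": [12.7, 49.1, 0.1], "rotation": [0, 0, 0], "fingers": 1}, {"xyz": [21.3, 52.8, 0.1], "rotation": [0, 0, 0], "fingers": 1}, {"xyz": [30.6, 54.2, 0.1], "rotation": [0, 0, 0], "fingers": 1}, {"xyz": [40.0, 53.1, 0.1], "rotation": [0, 0, 0], "fingers": 1}, {"xyz": [48.7, 49.6, 0.1], "rotation": [0, 0, 0], "fingers": 1}, {"xyz": [56.2, 44.0, 0.1], "rotation": [0, 0, 0], "fingers": 1}, {"xyz": [56.2, 44.0, 0.1], "rotation": [0, 0, 0], "fingers": 1}]}}

```text
time_s: 7.32
tool_pos: [558.3, 67.7, 93.2]
ee_rot: [3.138, 0.015, 0.002]
ft_force: [-1.4, -1.4, -1.7]
width: 0.157
```

Run:
```python
from h import *
rows(range(330,481,15),(532.5,42.4),hold=1)
```

```text
{'time_s': 7.325, 'tool_pos': [558.259, 67.703, 93.214], 'ee_rot': [3.138, 0.015, 0.002], 'ft_force': [-1.433, -1.378, -1.67], 'width': 0.157, 'joint_pos': [0.471, 0.304, -0.42, 0.005, -0.847, 1.106]}
theta now 316.23 r 36.11
[{"xyz": [5.2, -6.9, 0.1], "rotation": [0, 0, 0], "fingers": 1}, {"xyz": [8.9, -15.6, 0.1], "rotation": [0, 0, 0], "fingers": 1}, {"xyz": [10.2, -24.9, 0.1], "rotation": [0, 0, 0], "fingers": 1}, {"xyz": [9.1, -34.2, 0.1], "rotation": [0, 0, 0], "fingers": 1}, {"xyz": [5.6, -42.9, 0.1], "rotation": [0, 0, 0], "fingers": 1}, {"xyz": [0.0, -50.4, 0.1], "rotation": [0, 0, 0], "fingers": 1}, {"xyz": [-7.4, -56.3, 0.1], "rotation": [0, 0, 0], "fingers": 1}, {"xyz": [-16.0, -60.0, 0.1], "rotation": [0, 0, 0], "fingers": 1}, {"xyz": [-25.3, -61.3, 0.1], "rotation": [0, 0, 0], "fingers": 1}, {"xyz": [-34.6, -60.2, 0.1], "rotation": [0, 0, 0], "fingers": 1}, {"xyz": [-43.4, -56.7, 0.1], "rotation": [0, 0, 0], "fingers": 1}, {"xyz": [-43.4, -56.7, 0.1], "rotation": [0, 0, 0], "fingers": 1}]
```

Emit:
{"op": "servo_tool", "data": {"motion": [{"xyz": [5.2, -6.9, 0.1], "rotation": [0, 0, 0], "fingers": 1}, {"xyz": [8.9, -15.6, 0.1], "rotation": [0, 0, 0], "fingers": 1}, {"xyz": [10.2, -24.9, 0.1], "rotation": [0, 0, 0], "fingers": 1}, {"xyz": [9.1, -34.2, 0.1], "rotation": [0, 0, 0], "fingers": 1}, {"xyz": [5.6, -42.9, 0.1], "rotation": [0, 0, 0], "fingers": 1}, {"xyz": [0.0, -50.4, 0.1], "rotation": [0, 0, 0], "fingers": 1}, {"xyz": [-7.4, -56.3, 0.1], "rotation": [0, 0, 0], "fingers": 1}, {"xyz": [-16.0, -60.0, 0.1], "rotation": [0, 0, 0], "fingers": 1}, {"xyz": [-25.3, -61.3, 0.1], "rotation": [0, 0, 0], "fingers": 1}, {"xyz": [-34.6, -60.2, 0.1], "rotation": [0, 0, 0], "fingers": 1}, {"xyz": [-43.4, -56.7, 0.1], "rotation": [0, 0, 0], "fingers": 1}, {"xyz": [-43.4, -56.7, 0.1], "rotation": [0, 0, 0], "fingers": 1}]}}

```text
time_s: 8.82
tool_pos: [513.9, 11.2, 93.4]
ee_rot: [3.138, 0.016, 0.001]
ft_force: [1.5, 0.0, -3.4]
width: 0.154
```

Run:
```python
from h import *
snap("top","t6");snap("scene","s6")
rows([x-360 for x in(495,510,525,540,555,570,580,588,594,598)],(532.5,42.4),hold=2)
import cv2
a=cv2.imread("pics/s6.png")[190:350,250:500]; cv2.imwrite("pics/s6z.png",cv2.resize(a,None,fx=3.2,fy=3.2,interpolation=cv2.INTER_CUBIC))
```

```text
{'time_s': 8.925, 'tool_pos': [514.162, 11.03, 93.315], 'ee_rot': [3.138, 0.016, 0.0], 'ft_force': [-0.657, 0.766, -0.232], 'width': 0.159, 'joint_pos': [0.406, 0.234, -0.523, 0.005, -0.816, 1.171]}
theta now 121.03 r 36.34
[{"xyz": [-6.8, 5.6, -0.0], "rotation": [0, 0, 0], "fingers": 1}, {"xyz": [-12.6, 13.0, -0.0], "rotation": [0, 0, 0], "fingers": 1}, {"xyz": [-16.3, 21.6, -0.0], "rotation": [0, 0, 0], "fingers": 1}, {"xyz": [-17.7, 30.9, -0.0], "rotation": [0, 0, 0], "fingers": 1}, {"xyz": [-16.5, 40.3, -0.0], "rotation": [0, 0, 0], "fingers": 1}, {"xyz": [-13.1, 49.0, -0.0], "rotation": [0, 0, 0], "fingers": 1}, {"xyz": [-9.5, 54.2, -0.0], "rotation": [0, 0, 0], "fingers": 1}, {"xyz": [-6.1, 57.8, -0.0], "rotation": [0, 0, 0], "fingers": 1}, {"xyz": [-3.2, 60.2, -0.0], "rotation": [0, 0, 0], "fingers": 1}, {"xyz": [-1.1, 61.7, -0.0], "rotation": [0, 0, 0], "fingers": 1}, {"xyz": [-1.1, 61.7, -0.0], "rotation": [0, 0, 0], "fingers": 1}, {"xyz": [-1.1, 61.7, -0.0], "rotation": [0, 0, 0], "fingers": 1}]
```

View pics/s6z.png

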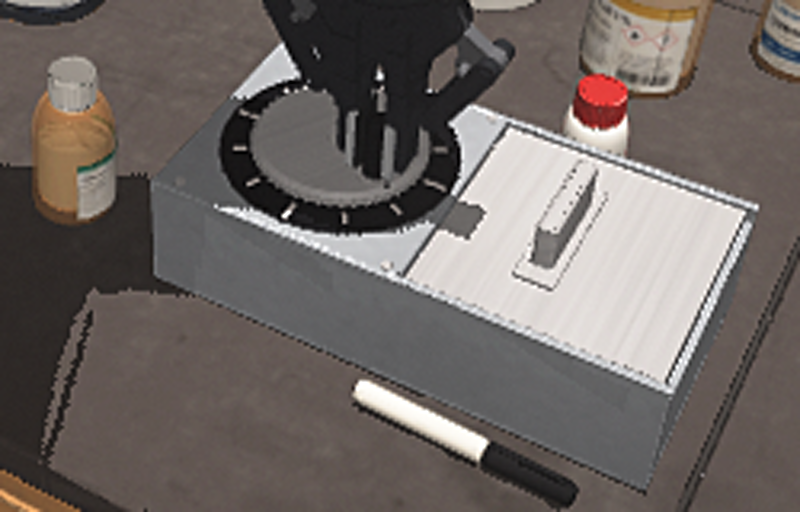

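Emit:
{"op": "servo_tool", "data": {"motion": [{"xyz": [-6.8, 5.6, 0], "rotation": [0, 0, 0], "fingers": 1}, {"xyz": [-12.6, 13.0, 0], "rotation": [0, 0, 0], "fingers": 1}, {"xyz": [-16.3, 21.6, 0], "rotation": [0, 0, 0], "fingers": 1}, {"xyz": [-17.7, 30.9, 0], "rotation": [0, 0, 0], "fingers": 1}, {"xyz": [-16.5, 40.3, 0], "rotation": [0, 0, 0], "fingers": 1}, {"xyz": [-13.1, 49.0, 0], "rotation": [0, 0, 0], "fingers": 1}, {"xyz": [-9.5, 54.2, 0], "rotation": [0, 0, 0], "fingers": 1}, {"xyz": [-6.1, 57.8, 0], "rotation": [0, 0, 0], "fingers": 1}, {"xyz": [-3.2, 60.2, 0], "rotation": [0, 0, 0], "fingers": 1}, {"xyz": [-1.1, 61.7, 0], "rotation": [0, 0, 0], "fingers": 1}, {"xyz": [-1.1, 61.7, 0], "rotation": [0, 0, 0], "fingers": 1}, {"xyz": [-1.1, 61.7, 0], "rotation": [0, 0, 0], "fingers": 1}]}}

```text
time_s: 10.42
tool_pos: [512.3, 72.6, 93.1]
ee_rot: [3.138, 0.015, -0.001]
ft_force: [-1.8, -4.2, -0.5]
width: 0.154
```

Run:
```python
from h import *
snap("wrist","w7")
rows([240],(532.5,42.4),hold=1)
```

```text
{'time_s': 10.475, 'tool_pos': [512.381, 72.538, 93.061], 'ee_rot': [3.138, 0.015, -0.001], 'ft_force': [-1.7, -4.297, -1.656], 'width': 0.153, 'joint_pos': [0.523, 0.24, -0.515, 0.004, -0.819, 1.055]}
theta now 236.99 r 36.24
[{"xyz": [1.7, 0.8, 0.2], "rotation": [0, 0, 0], "fingers": 1}, {"xyz": [1.7, 0.8, 0.2], "rotation": [0, 0, 0], "fingers": 1}]
```

View pics/w7.png

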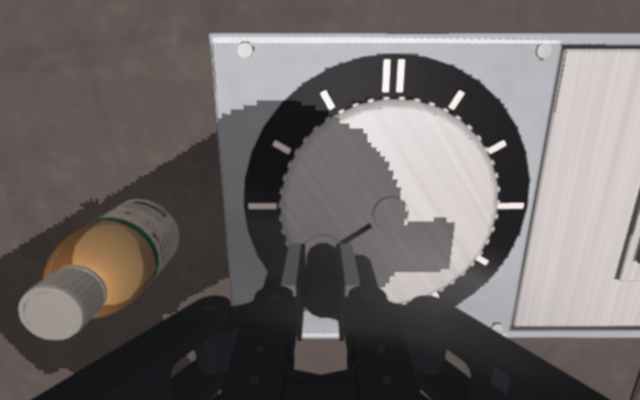

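Run:
```python
from h import *
c=load("w7")
m12=unproj(c,(393.5,75.5),76);m9=unproj(c,(262,206),76);m3=unproj(c,(510,206),76);print(m12,m9,m3)
a=np.arctan2(*(m9-m3)[:2][::-1])-np.pi/2;print("yaw",a)
p=unproj(c,(370,225),85.5);q=unproj(c,(342,243),85.5);ce=unproj(c,(390,212),85.5);print(p,q,ce)
for v in(q-p,q-ce): print(np.degrees(a-np.arctan2(v[1],v[0]))%360)
```

```text
[591.68379313  42.90637971  76.        ] [533.03360134 100.60172021  76.        ] [534.04400296 -15.97704471  76.        ]
yaw 0.008666898542084356
[527.65364132  50.92325158  85.5       ] [518.75378288  63.25499107  85.5       ] [533.91296657  42.34785433  85.5       ]
234.67846438059752
234.55175330939716
```

Emit:
{"op": "servo_tool", "data": {"motion": [{"xyz": [1.2, 0.8, 0.1], "rotation": [0, 0, 0], "fingers": 1}, {"xyz": [2.2, 1.3, 0.1], "rotation": [0, 0, 0], "fingers": 1}, {"xyz": [2.2, 1.3, 0.1], "rotation": [0, 0, 0], "fingers": 1}]}}

```text
time_s: 10.85
tool_pos: [514.5, 73.9, 93.1]
ee_rot: [3.138, 0.015, -0.002]
ft_force: [-1.3, -2.9, -1.8]
width: 0.156
```

Run:
```python
from h import *
snap("wrist","w8")
s=st()
for D in((532.5,42.4),(533.3,42.4)):
  v=s["tool_pos"][:2]-D; print(np.degrees(np.arctan2(-v[1],v[0])+A)%360)
import cv2
a=cv2.imread("pics/w8.png")[40:320,220:540]; cv2.imwrite("pics/w8z.png",cv2.resize(a,None,fx=2.1,fy=2.1,interpolation=cv2.INTER_CUBIC))
```

```text
{'time_s': 10.9, 'tool_pos': [514.574, 73.891, 93.09], 'ee_rot': [3.138, 0.015, -0.001], 'ft_force': [-1.723, -3.793, -1.765], 'width': 0.156, 'joint_pos': [0.523, 0.243, -0.509, 0.004, -0.821, 1.055]}
241.06551688616966
239.97819235320247
```

View pics/w8z.png

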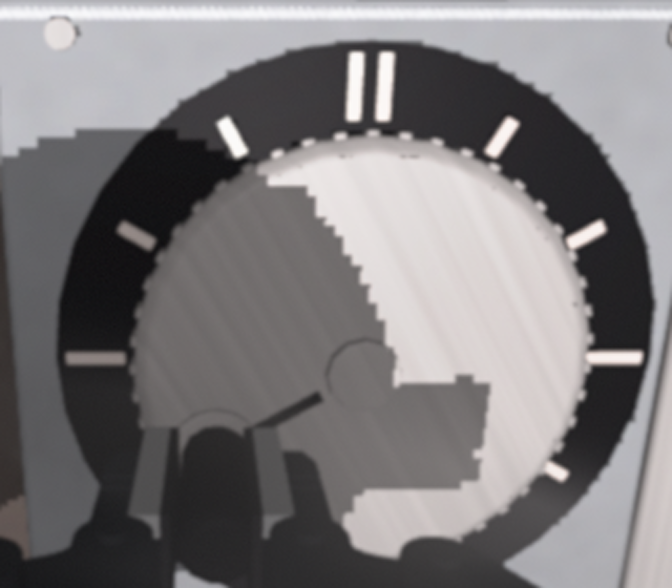

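Run:
```python
from h import *
c=load("w8"); z=lambda x,y:(220+x/2.1,40+y/2.1)
m9=unproj(c,z(95,358),76);m3=unproj(c,z(615,358),76);m12=unproj(c,z(370,87),76);m2=unproj(c,z(587,235),76)
print(m9,m3,m12,(m9+m3)/2)
a=np.arctan2(*(m9-m3)[:2][::-1])-np.pi/2
p=unproj(c,z(320,397),85.2);q=unproj(c,z(258,428),85.2);ce=unproj(c,z(361,374),85.2)
print(a,ce)
for v in(q-p,q-ce):print(np.degrees(a-np.arctan2(v[1],v[0]))%360)
```

```text
[533.04793091 100.50168664  76.        ] [534.04078531 -16.36216916  76.        ] [591.53195558  42.92380436  76.        ] [533.54435811  42.06975874  76.        ]
0.008495616581871257 [533.14442253  42.57198616  85.2       ]
241.18612527161406
240.01089550951468
```

```bash
sed -i 's/A=0.0125/A=0.0115/' h.py
python3 - <<'E'
from h import *
rows([230]+list(range(215,60,-15)),(533.3,42.4))
E
```

```text
{'time_s': 10.9, 'tool_pos': [514.574, 73.891, 93.09], 'ee_rot': [3.138, 0.015, -0.001], 'ft_force': [-1.723, -3.793, -1.765], 'width': 0.156, 'joint_pos': [0.523, 0.243, -0.509, 0.004, -0.821, 1.055]}
theta now 239.92 r 36.64
[{"xyz": [-4.7, -4.2, 0.2], "rotation": [0, 0, 0], "fingers": 1}, {"xyz": [-11.0, -11.2, 0.2], "rotation": [0, 0, 0], "fingers": 1}, {"xyz": [-15.2, -19.6, 0.2], "rotation": [0, 0, 0], "fingers": 1}, {"xyz": [-17.2, -28.8, 0.2], "rotation": [0, 0, 0], "fingers": 1}, {"xyz": [-16.7, -38.1, 0.2], "rotation": [0, 0, 0], "fingers": 1}, {"xyz": [-13.7, -47.1, 0.2], "rotation": [0, 0, 0], "fingers": 1}, {"xyz": [-8.6, -54.9, 0.2], "rotation": [0, 0, 0], "fingers": 1}, {"xyz": [-1.6, -61.2, 0.2], "rotation": [0, 0, 0], "fingers": 1}, {"xyz": [6.8, -65.5, 0.2], "rotation": [0, 0, 0], "fingers": 1}, {"xyz": [16.0, -67.4, 0.2], "rotation": [0, 0, 0], "fingers": 1}, {"xyz": [25.4, -66.9, 0.2], "rotation": [0, 0, 0], "fingers": 1}, {"xyz": [34.3, -63.9, 0.2], "rotation": [0, 0, 0], "fingers": 1}]
```

Emit:
{"op": "servo_tool", "data": {"motion": [{"xyz": [-4.7, -4.2, 0.2], "rotation": [0, 0, 0], "fingers": 1}, {"xyz": [-11.0, -11.2, 0.2], "rotation": [0, 0, 0], "fingers": 1}, {"xyz": [-15.2, -19.6, 0.2], "rotation": [0, 0, 0], "fingers": 1}, {"xyz": [-17.2, -28.8, 0.2], "rotation": [0, 0, 0], "fingers": 1}, {"xyz": [-16.7, -38.1, 0.2], "rotation": [0, 0, 0], "fingers": 1}, {"xyz": [-13.7, -47.1, 0.2], "rotation": [0, 0, 0], "fingers": 1}, {"xyz": [-8.6, -54.9, 0.2], "rotation": [0, 0, 0], "fingers": 1}, {"xyz": [-1.6, -61.2, 0.2], "rotation": [0, 0, 0], "fingers": 1}, {"xyz": [6.8, -65.5, 0.2], "rotation": [0, 0, 0], "fingers": 1}, {"xyz": [16.0, -67.4, 0.2], "rotation": [0, 0, 0], "fingers": 1}, {"xyz": [25.4, -66.9, 0.2], "rotation": [0, 0, 0], "fingers": 1}, {"xyz": [34.3, -63.9, 0.2], "rotation": [0, 0, 0], "fingers": 1}]}}

```text
time_s: 12.4
tool_pos: [549.9, 10.2, 93.3]
ee_rot: [3.138, 0.015, -0.001]
ft_force: [-1.4, -0.1, 0.4]
width: 0.155
```

Run:
```python
from h import *
rows(list(range(50,-116,-15)),(533.3,42.4))
```

```text
{'time_s': 12.4, 'tool_pos': [549.872, 10.24, 93.346], 'ee_rot': [3.138, 0.015, -0.001], 'ft_force': [-1.427, -0.135, 0.444], 'width': 0.155, 'joint_pos': [0.377, 0.287, -0.445, 0.005, -0.841, 1.2]}
theta now 63.4 r 36.18
[{"xyz": [6.9, 4.9, -0.0], "rotation": [0, 0, 0], "fingers": 1}, {"xyz": [13.2, 11.9, -0.0], "rotation": [0, 0, 0], "fingers": 1}, {"xyz": [17.4, 20.2, -0.0], "rotation": [0, 0, 0], "fingers": 1}, {"xyz": [19.3, 29.4, -0.0], "rotation": [0, 0, 0], "fingers": 1}, {"xyz": [18.8, 38.8, -0.0], "rotation": [0, 0, 0], "fingers": 1}, {"xyz": [15.9, 47.7, -0.0], "rotation": [0, 0, 0], "fingers": 1}, {"xyz": [10.7, 55.6, -0.0], "rotation": [0, 0, 0], "fingers": 1}, {"xyz": [3.7, 61.9, -0.0], "rotation": [0, 0, 0], "fingers": 1}, {"xyz": [-4.6, 66.1, -0.0], "rotation": [0, 0, 0], "fingers": 1}, {"xyz": [-13.8, 68.1, -0.0], "rotation": [0, 0, 0], "fingers": 1}, {"xyz": [-23.2, 67.5, -0.0], "rotation": [0, 0, 0], "fingers": 1}, {"xyz": [-32.2, 64.6, -0.0], "rotation": [0, 0, 0], "fingers": 1}]
```

Emit:
{"op": "servo_tool", "data": {"motion": [{"xyz": [6.9, 4.9, 0], "rotation": [0, 0, 0], "fingers": 1}, {"xyz": [13.2, 11.9, 0], "rotation": [0, 0, 0], "fingers": 1}, {"xyz": [17.4, 20.2, 0], "rotation": [0, 0, 0], "fingers": 1}, {"xyz": [19.3, 29.4, 0], "rotation": [0, 0, 0], "fingers": 1}, {"xyz": [18.8, 38.8, 0], "rotation": [0, 0, 0], "fingers": 1}, {"xyz": [15.9, 47.7, 0], "rotation": [0, 0, 0], "fingers": 1}, {"xyz": [10.7, 55.6, 0], "rotation": [0, 0, 0], "fingers": 1}, {"xyz": [3.7, 61.9, 0], "rotation": [0, 0, 0], "fingers": 1}, {"xyz": [-4.6, 66.1, 0], "rotation": [0, 0, 0], "fingers": 1}, {"xyz": [-13.8, 68.1, 0], "rotation": [0, 0, 0], "fingers": 1}, {"xyz": [-23.2, 67.5, 0], "rotation": [0, 0, 0], "fingers": 1}, {"xyz": [-32.2, 64.6, 0], "rotation": [0, 0, 0], "fingers": 1}]}}

```text
time_s: 13.9
tool_pos: [517.7, 75.1, 93.4]
ee_rot: [3.139, 0.015, 0.001]
ft_force: [4.9, -2.1, -9.1]
width: 0.158
```

Run:
```python
from h import *
rows([230,215,200,185,172,162,157,154],(533.3,42.4),hold=2)
```

```text
{'time_s': 13.9, 'tool_pos': [517.702, 75.15, 93.368], 'ee_rot': [3.139, 0.015, 0.001], 'ft_force': [4.862, -2.131, -9.077], 'width': 0.158, 'joint_pos': [0.522, 0.247, -0.504, 0.004, -0.821, 1.056]}
theta now 245.19 r 36.27
[{"xyz": [-7.9, -5.4, -0.1], "rotation": [0, 0, 0], "fingers": 1}, {"xyz": [-14.1, -12.4, -0.1], "rotation": [0, 0, 0], "fingers": 1}, {"xyz": [-18.4, -20.8, -0.1], "rotation": [0, 0, 0], "fingers": 1}, {"xyz": [-20.3, -30.0, -0.1], "rotation": [0, 0, 0], "fingers": 1}, {"xyz": [-20.0, -38.2, -0.1], "rotation": [0, 0, 0], "fingers": 1}, {"xyz": [-18.5, -44.3, -0.1], "rotation": [0, 0, 0], "fingers": 1}, {"xyz": [-17.4, -47.2, -0.1], "rotation": [0, 0, 0], "fingers": 1}, {"xyz": [-16.6, -48.9, -0.1], "rotation": [0, 0, 0], "fingers": 1}, {"xyz": [-16.6, -48.9, -0.1], "rotation": [0, 0, 0], "fingers": 1}, {"xyz": [-16.6, -48.9, -0.1], "rotation": [0, 0, 0], "fingers": 1}]
```

Emit:
{"op": "servo_tool", "data": {"motion": [{"xyz": [-7.9, -5.4, 0], "rotation": [0, 0, 0], "fingers": 1}, {"xyz": [-14.1, -12.4, 0], "rotation": [0, 0, 0], "fingers": 1}, {"xyz": [-18.4, -20.8, 0], "rotation": [0, 0, 0], "fingers": 1}, {"xyz": [-20.3, -30.0, 0], "rotation": [0, 0, 0], "fingers": 1}, {"xyz": [-20.0, -38.2, 0], "rotation": [0, 0, 0], "fingers": 1}, {"xyz": [-18.5, -44.3, 0], "rotation": [0, 0, 0], "fingers": 1}, {"xyz": [-17.4, -47.2, 0], "rotation": [0, 0, 0], "fingers": 1}, {"xyz": [-16.6, -48.9, 0], "rotation": [0, 0, 0], "fingers": 1}, {"xyz": [-16.6, -48.9, 0], "rotation": [0, 0, 0], "fingers": 1}, {"xyz": [-16.6, -48.9, 0], "rotation": [0, 0, 0], "fingers": 1}]}}

```text
time_s: 15.15
tool_pos: [500.8, 26.0, 93.4]
ee_rot: [3.138, 0.015, 0.001]
ft_force: [-3.2, -0.2, 0.0]
width: 0.155
```

Run:
```python
from h import *
snap("wrist","w9")
rows([150],(533.3,42.4),hold=2)
import cv2
a=cv2.imread("pics/w9.png")[40:320,220:540]; cv2.imwrite("pics/w9z.png",cv2.resize(a,None,fx=2.1,fy=2.1,interpolation=cv2.INTER_CUBIC))
```

```text
{'time_s': 15.2, 'tool_pos': [500.841, 26.068, 93.374], 'ee_rot': [3.138, 0.016, 0.001], 'ft_force': [-3.408, 0.361, -0.79], 'width': 0.158, 'joint_pos': [0.447, 0.214, -0.55, 0.005, -0.808, 1.131]}
theta now 153.95 r 36.34
[{"xyz": [1.5, -2.0, -0.1], "rotation": [0, 0, 0], "fingers": 1}, {"xyz": [1.5, -2.0, -0.1], "rotation": [0, 0, 0], "fingers": 1}, {"xyz": [1.5, -2.0, -0.1], "rotation": [0, 0, 0], "fingers": 1}]
```

View pics/w9z.png

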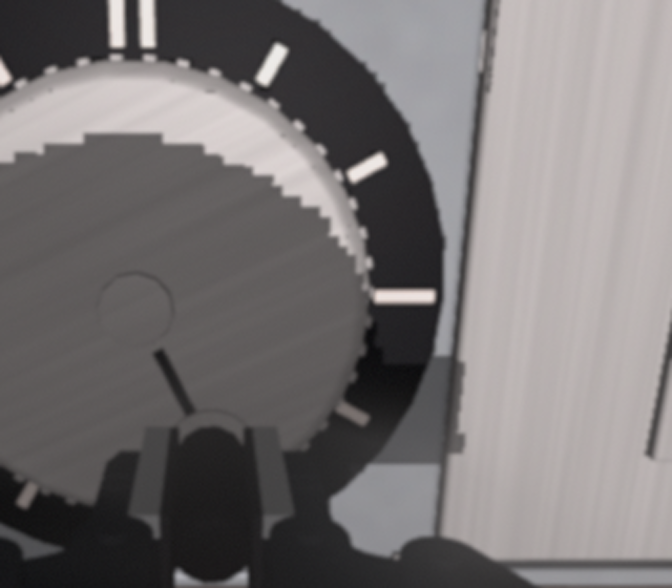

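Run:
```python
from h import *
c=load("w9"); z=lambda x,y:(220+x/2.1,40+y/2.1)
p=unproj(c,z(158,350),85.2);q=unproj(c,z(191,412),85.2);ce=unproj(c,z(136,309),85.2)
print(ce,unproj(c,z(405,297),76))
for v in(q-p,q-ce):print(np.degrees(.0105-np.arctan2(v[1],v[0]))%360)
```

```text
[533.28026313  42.39205151  85.2       ] [534.00209737 -15.82088444  76.        ]
154.18269678990038
154.1089384743245
```

Emit:
{"op": "servo_tool", "data": {"motion": [{"xyz": [0.7, -1.1, 0], "rotation": [0, 0, 0], "fingers": 1}, {"xyz": [1.4, -2.0, 0], "rotation": [0, 0, 0], "fingers": 1}, {"xyz": [1.4, -2.0, 0], "rotation": [0, 0, 0], "fingers": 1}]}}

```text
time_s: 15.58
tool_pos: [502.1, 23.9, 93.3]
ee_rot: [3.138, 0.015, 0.0]
ft_force: [-3.5, 0.7, 1.7]
width: 0.155
```

Run:
```python
from h import *
snap("wrist","w10")
rows([155,165,175,185,195,203,208],(533.3,42.4),hold=2)
import cv2
a=cv2.imread("pics/w10.png")[40:320,220:540]; cv2.imwrite("pics/w10z.png",cv2.resize(a,None,fx=2.1,fy=2.1,interpolation=cv2.INTER_CUBIC))
```

```text
{'time_s': 15.625, 'tool_pos': [502.087, 23.97, 93.359], 'ee_rot': [3.138, 0.015, 0.0], 'ft_force': [-4.718, 0.688, 0.329], 'width': 0.152, 'joint_pos': [0.442, 0.216, -0.547, 0.005, -0.809, 1.136]}
theta now 150.1 r 36.25
[{"xyz": [-1.2, 2.8, -0.1], "rotation": [0, 0, 0], "fingers": 1}, {"xyz": [-3.5, 8.7, -0.1], "rotation": [0, 0, 0], "fingers": 1}, {"xyz": [-4.6, 14.9, -0.1], "rotation": [0, 0, 0], "fingers": 1}, {"xyz": [-4.7, 21.2, -0.1], "rotation": [0, 0, 0], "fingers": 1}, {"xyz": [-3.7, 27.3, -0.1], "rotation": [0, 0, 0], "fingers": 1}, {"xyz": [-2.1, 32.1, -0.1], "rotation": [0, 0, 0], "fingers": 1}, {"xyz": [-0.8, 35.0, -0.1], "rotation": [0, 0, 0], "fingers": 1}, {"xyz": [-0.8, 35.0, -0.1], "rotation": [0, 0, 0], "fingers": 1}, {"xyz": [-0.8, 35.0, -0.1], "rotation": [0, 0, 0], "fingers": 1}]
```

View pics/w10z.png

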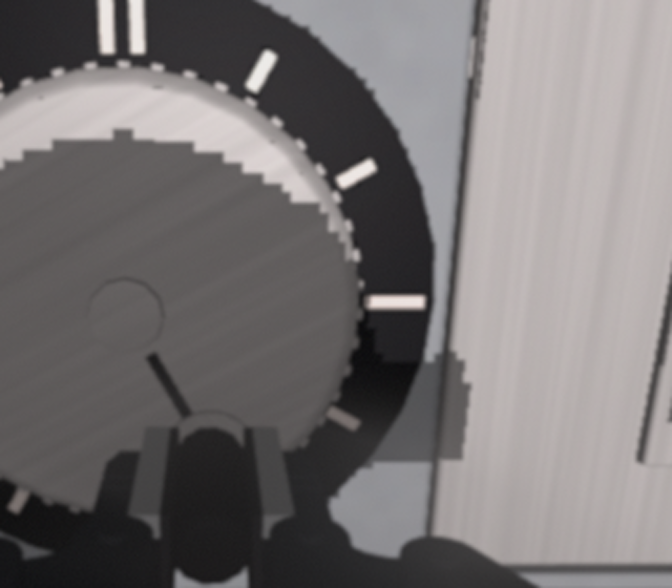

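Emit:
{"op": "servo_tool", "data": {"motion": [{"xyz": [-1.2, 2.8, 0], "rotation": [0, 0, 0], "fingers": 1}, {"xyz": [-3.5, 8.7, 0], "rotation": [0, 0, 0], "fingers": 1}, {"xyz": [-4.6, 14.9, 0], "rotation": [0, 0, 0], "fingers": 1}, {"xyz": [-4.7, 21.2, 0], "rotation": [0, 0, 0], "fingers": 1}, {"xyz": [-3.7, 27.3, 0], "rotation": [0, 0, 0], "fingers": 1}, {"xyz": [-2.1, 32.1, 0], "rotation": [0, 0, 0], "fingers": 1}, {"xyz": [-0.8, 35.0, 0], "rotation": [0, 0, 0], "fingers": 1}, {"xyz": [-0.8, 35.0, 0], "rotation": [0, 0, 0], "fingers": 1}, {"xyz": [-0.8, 35.0, 0], "rotation": [0, 0, 0], "fingers": 1}]}}

```text
time_s: 16.75
tool_pos: [501.5, 59.2, 93.3]
ee_rot: [3.138, 0.015, 0.001]
ft_force: [-2.8, 0.2, -1.4]
width: 0.156
```

```bash
cat >> h.py <<'E'
def tang(D=(533.3,42.4)):
    s=st(); p=s["tool_pos"]; v=p[:2]-np.array(D); th=np.arctan2(-v[1],v[0]); u=v/np.hypot(*v); t=np.array([u[1],-u[0]])
    f=s["ft_force"][:2]
    print("theta",round(float(np.degrees(th+A))%360,2),"r",round(float(np.hypot(*v)),2),"Ft(cw resist +)",round(float(-f@t),2),"Fr",round(float(f@u),2),"u",u.round(3),"t_cw",t.round(3))
E
python3 -c "
from h import *
tang()"
```

```text
{'time_s': 16.75, 'tool_pos': [501.484, 59.212, 93.349], 'ee_rot': [3.138, 0.015, 0.001], 'ft_force': [-2.785, 0.235, -1.362], 'width': 0.156, 'joint_pos': [0.509, 0.219, -0.542, 0.004, -0.81, 1.068]}
theta 208.51 r 35.98 Ft(cw resist +) 1.09 Fr 2.57 u [-0.884  0.467] t_cw [0.467 0.884]
```

Emit:
{"op": "servo_tool", "data": {"motion": [{"xyz": [-1.8, 0.9, 0], "rotation": [0, 0, 0], "fingers": 1}, {"xyz": [-1.8, 0.9, 0], "rotation": [0, 0, 0], "fingers": 1}]}}

```text
time_s: 17.0
tool_pos: [500.5, 60.0, 93.2]
ee_rot: [3.139, 0.015, 0.003]
ft_force: [4.3, -1.8, -8.0]
width: 0.156
```

```bash
python3 -c "
from h import *
tang()"
```

```text
{'time_s': 17.0, 'tool_pos': [500.464, 59.998, 93.215], 'ee_rot': [3.139, 0.015, 0.003], 'ft_force': [4.291, -1.827, -8.004], 'width': 0.156, 'joint_pos': [0.513, 0.217, -0.546, 0.005, -0.807, 1.065]}
theta 208.85 r 37.25 Ft(cw resist +) -0.42 Fr -4.64 u [-0.881  0.472] t_cw [0.472 0.881]
```

```bash
python3 -c "
from h import *
for th in range(212,381,4): print(th,P(th,(533.3,42.4),36.1).round(1), 't',np.round([-np.sin(np.radians(th)-A),-np.cos(np.radians(th)-A)],2))"
```

```text
212 [502.5  61.2] t [0.52 0.85]
216 [503.9  63.3] t [0.58 0.82]
220 [505.4  65.3] t [0.63 0.77]
224 [507.   67.2] t [0.69 0.73]
228 [508.8  68.9] t [0.74 0.68]
232 [510.7  70.6] t [0.78 0.62]
236 [512.8  72.1] t [0.82 0.57]
240 [514.9  73.5] t [0.86 0.51]
244 [517.1  74.7] t [0.89 0.45]
248 [519.4  75.7] t [0.92 0.39]
252 [521.8  76.6] t [0.95 0.32]
256 [524.2  77.3] t [0.97 0.25]
260 [526.6  77.9] t [0.98 0.18]
264 [529.1  78.3] t [0.99 0.12]
268 [531.6  78.5] t [1.   0.05]
272 [534.1  78.5] t [ 1.   -0.02]
276 [536.7  78.3] t [ 1.   -0.09]
280 [539.2  78. ] t [ 0.99 -0.16]
284 [541.6  77.5] t [ 0.97 -0.23]
288 [544.1  76.9] t [ 0.95 -0.3 ]
292 [546.4  76. ] t [ 0.93 -0.36]
296 [548.8  75. ] t [ 0.9  -0.43]
300 [551.   73.9] t [ 0.87 -0.49]
304 [553.1  72.6] t [ 0.84 -0.55]
308 [555.2  71.1] t [ 0.8  -0.61]
312 [557.1  69.5] t [ 0.75 -0.66]
316 [559.   67.8] t [ 0.7  -0.71]
320 [560.7  65.9] t [ 0.65 -0.76]
324 [562.3  64. ] t [ 0.6 -0.8]
328 [563.7  61.9] t [ 0.54 -0.84]
332 [565.   59.7] t [ 0.48 -0.88]
336 [566.1  57.5] t [ 0.42 -0.91]
340 [567.1  55.1] t [ 0.35 -0.94]
344 [567.9  52.7] t [ 0.29 -0.96]
348 [568.5  50.3] t [ 0.22 -0.98]
352 [569.   47.8] t [ 0.15 -0.99]
356 [569.3  45.3] t [ 0.08 -1.  ]
360 [569.4  42.8] t [ 0.01 -1.  ]
364 [569.3  40.3] t [-0.06 -1.  ]
368 [569.1  37.8] t [-0.13 -0.99]
372 [568.7  35.3] t [-0.2  -0.98]
376 [568.1  32.8] t [-0.26 -0.96]
380 [567.4  30.4] t [-0.33 -0.94]
```

Go to 220° (stop can't be before 225°).

Emit:
{"op": "servo_tool", "data": {"motion": [{"xyz": [2.0, 1.2, 0.1], "rotation": [0, 0, 0], "fingers": 1}, {"xyz": [3.4, 3.3, 0.1], "rotation": [0, 0, 0], "fingers": 1}, {"xyz": [4.9, 5.3, 0.1], "rotation": [0, 0, 0], "fingers": 1}, {"xyz": [4.9, 5.3, 0.1], "rotation": [0, 0, 0], "fingers": 1}]}}

```text
time_s: 17.5
tool_pos: [505.4, 65.5, 93.3]
ee_rot: [3.139, 0.016, 0.003]
ft_force: [-1.6, -0.9, -2.4]
width: 0.152
```

Emit:
{"op": "servo_tool", "data": {"motion": [{"xyz": [1.6, 1.7, 0], "rotation": [0, 0, 0], "fingers": 1}, {"xyz": [1.6, 1.7, 0], "rotation": [0, 0, 0], "fingers": 1}]}}

```text
time_s: 17.75
tool_pos: [507.2, 67.5, 93.3]
ee_rot: [3.139, 0.016, 0.003]
ft_force: [-1.9, -0.1, -2.7]
width: 0.156
```

Emit:
{"op": "servo_tool", "data": {"motion": [{"xyz": [1.6, 1.4, 0], "rotation": [0, 0, 0], "fingers": 1}, {"xyz": [1.6, 1.4, 0], "rotation": [0, 0, 0], "fingers": 1}]}}

```text
time_s: 18.0
tool_pos: [508.9, 69.0, 93.3]
ee_rot: [3.139, 0.016, 0.003]
ft_force: [-2.9, -0.2, -1.8]
width: 0.158
```

Emit:
{"op": "servo_tool", "data": {"motion": [{"xyz": [1.8, 1.6, 0], "rotation": [0, 0, 0], "fingers": 1}, {"xyz": [1.8, 1.6, 0], "rotation": [0, 0, 0], "fingers": 1}]}}

```text
time_s: 18.25
tool_pos: [510.9, 70.8, 93.3]
ee_rot: [3.139, 0.016, 0.004]
ft_force: [-2.0, 0.2, -2.5]
width: 0.158
```

Emit:
{"op": "servo_tool", "data": {"motion": [{"xyz": [1.9, 1.3, 0], "rotation": [0, 0, 0], "fingers": 1}, {"xyz": [1.9, 1.3, 0], "rotation": [0, 0, 0], "fingers": 1}]}}

```text
time_s: 18.5
tool_pos: [513.1, 72.3, 93.3]
ee_rot: [3.139, 0.016, 0.004]
ft_force: [-1.7, -0.4, -2.0]
width: 0.154
```

Emit:
{"op": "servo_tool", "data": {"motion": [{"xyz": [1.8, 1.2, 0], "rotation": [0, 0, 0], "fingers": 1}, {"xyz": [1.8, 1.2, 0], "rotation": [0, 0, 0], "fingers": 1}]}}

```text
time_s: 18.75
tool_pos: [515.1, 73.6, 93.2]
ee_rot: [3.139, 0.016, 0.004]
ft_force: [-2.4, -0.7, -2.3]
width: 0.152
```

Emit:
{"op": "servo_tool", "data": {"motion": [{"xyz": [2.2, 1.1, 0.1], "rotation": [0, 0, 0], "fingers": 1}, {"xyz": [2.2, 1.1, 0.1], "rotation": [0, 0, 0], "fingers": 1}]}}

```text
time_s: 19.0
tool_pos: [517.4, 74.8, 93.3]
ee_rot: [3.139, 0.016, 0.004]
ft_force: [-1.1, -0.3, -2.8]
width: 0.158
```

Emit:
{"op": "servo_tool", "data": {"motion": [{"xyz": [2.2, 1.0, 0], "rotation": [0, 0, 0], "fingers": 1}, {"xyz": [2.2, 1.0, 0], "rotation": [0, 0, 0], "fingers": 1}]}}

```text
time_s: 19.25
tool_pos: [519.9, 75.9, 93.3]
ee_rot: [3.139, 0.016, 0.005]
ft_force: [-1.1, -1.0, -2.6]
width: 0.158
```

Emit:
{"op": "servo_tool", "data": {"motion": [{"xyz": [2.3, 0.8, 0], "rotation": [0, 0, 0], "fingers": 1}, {"xyz": [2.3, 0.8, 0], "rotation": [0, 0, 0], "fingers": 1}]}}

```text
time_s: 19.5
tool_pos: [522.4, 76.7, 93.2]
ee_rot: [3.139, 0.016, 0.005]
ft_force: [-0.9, -0.6, -3.3]
width: 0.154
```

Emit:
{"op": "servo_tool", "data": {"motion": [{"xyz": [2.4, 0.7, 0], "rotation": [0, 0, 0], "fingers": 1}, {"xyz": [2.4, 0.7, 0], "rotation": [0, 0, 0], "fingers": 1}]}}

```text
time_s: 19.75
tool_pos: [525.0, 77.5, 93.2]
ee_rot: [3.139, 0.016, 0.005]
ft_force: [-1.9, -1.3, -3.7]
width: 0.154
```

Emit:
{"op": "servo_tool", "data": {"motion": [{"xyz": [2.4, 0.5, 0], "rotation": [0, 0, 0], "fingers": 1}, {"xyz": [2.4, 0.5, 0], "rotation": [0, 0, 0], "fingers": 1}]}}

```text
time_s: 20.0
tool_pos: [527.6, 77.9, 93.3]
ee_rot: [3.139, 0.016, 0.005]
ft_force: [-1.7, -1.7, -2.4]
width: 0.154
```

Emit:
{"op": "servo_tool", "data": {"motion": [{"xyz": [2.5, 0.3, 0], "rotation": [0, 0, 0], "fingers": 1}, {"xyz": [2.5, 0.3, 0], "rotation": [0, 0, 0], "fingers": 1}]}}

```text
time_s: 20.25
tool_pos: [530.4, 78.3, 93.2]
ee_rot: [3.139, 0.016, 0.005]
ft_force: [-1.1, -2.0, -1.9]
width: 0.155
```

Emit:
{"op": "servo_tool", "data": {"motion": [{"xyz": [2.5, 0.1, 0], "rotation": [0, 0, 0], "fingers": 1}, {"xyz": [2.5, 0.1, 0], "rotation": [0, 0, 0], "fingers": 1}]}}

```text
time_s: 20.5
tool_pos: [533.1, 78.4, 93.2]
ee_rot: [3.139, 0.016, 0.006]
ft_force: [-1.4, -2.2, -2.6]
width: 0.159
```

Emit:
{"op": "servo_tool", "data": {"motion": [{"xyz": [2.5, -0.1, 0], "rotation": [0, 0, 0], "fingers": 1}, {"xyz": [2.5, -0.1, 0], "rotation": [0, 0, 0], "fingers": 1}]}}

```text
time_s: 20.75
tool_pos: [535.8, 78.2, 93.2]
ee_rot: [3.139, 0.016, 0.006]
ft_force: [-1.6, -1.0, -3.0]
width: 0.152
```

Emit:
{"op": "servo_tool", "data": {"motion": [{"xyz": [2.5, -0.1, 0], "rotation": [0, 0, 0], "fingers": 1}, {"xyz": [2.5, -0.1, 0], "rotation": [0, 0, 0], "fingers": 1}]}}

```text
time_s: 21.0
tool_pos: [538.4, 78.0, 93.2]
ee_rot: [3.139, 0.016, 0.005]
ft_force: [-1.8, -2.1, -1.7]
width: 0.157
```

Emit:
{"op": "servo_tool", "data": {"motion": [{"xyz": [2.5, -0.4, 0], "rotation": [0, 0, 0], "fingers": 1}, {"xyz": [2.5, -0.4, 0], "rotation": [0, 0, 0], "fingers": 1}]}}

```text
time_s: 21.25
tool_pos: [541.1, 77.5, 93.2]
ee_rot: [3.139, 0.016, 0.006]
ft_force: [-3.4, -2.1, -2.3]
width: 0.152
```

Emit:
{"op": "servo_tool", "data": {"motion": [{"xyz": [2.0, -0.5, 0], "rotation": [0, 0, 0], "fingers": 1}, {"xyz": [2.0, -0.5, 0], "rotation": [0, 0, 0], "fingers": 1}]}}

```text
time_s: 21.5
tool_pos: [543.2, 77.0, 93.2]
ee_rot: [3.138, 0.016, 0.006]
ft_force: [-1.5, -1.6, -1.8]
width: 0.157
```

Emit:
{"op": "servo_tool", "data": {"motion": [{"xyz": [2.4, -0.7, 0], "rotation": [0, 0, 0], "fingers": 1}, {"xyz": [2.4, -0.7, 0], "rotation": [0, 0, 0], "fingers": 1}]}}

```text
time_s: 21.75
tool_pos: [546.0, 76.0, 93.3]
ee_rot: [3.138, 0.016, 0.006]
ft_force: [-0.4, -5.0, -3.3]
width: 0.154
```

Emit:
{"op": "servo_tool", "data": {"motion": [{"xyz": [2.4, -0.9, 0], "rotation": [0, 0, 0], "fingers": 1}, {"xyz": [2.4, -0.9, 0], "rotation": [0, 0, 0], "fingers": 1}]}}

```text
time_s: 22.0
tool_pos: [548.6, 75.0, 93.2]
ee_rot: [3.138, 0.016, 0.006]
ft_force: [-1.9, -3.4, -2.5]
width: 0.158
```

Emit:
{"op": "servo_tool", "data": {"motion": [{"xyz": [2.3, -1.1, 0], "rotation": [0, 0, 0], "fingers": 1}, {"xyz": [2.3, -1.1, 0], "rotation": [0, 0, 0], "fingers": 1}]}}

```text
time_s: 22.25
tool_pos: [550.9, 73.9, 93.2]
ee_rot: [3.138, 0.016, 0.006]
ft_force: [-2.7, -1.7, -1.0]
width: 0.156
```

Emit:
{"op": "servo_tool", "data": {"motion": [{"xyz": [2.2, -1.3, 0], "rotation": [0, 0, 0], "fingers": 1}, {"xyz": [2.2, -1.3, 0], "rotation": [0, 0, 0], "fingers": 1}]}}

```text
time_s: 22.5
tool_pos: [552.6, 73.1, 93.1]
ee_rot: [3.139, 0.016, 0.004]
ft_force: [-6.1, 2.4, 0.8]
width: 0.153
```

Emit:
{"op": "servo_tool", "data": {"motion": [{"xyz": [1.0, -0.6, 0], "rotation": [0, 0, 0], "fingers": 1}, {"xyz": [1.0, -0.6, 0], "rotation": [0, 0, 0], "fingers": 1}]}}

```text
time_s: 22.75
tool_pos: [552.9, 73.1, 93.0]
ee_rot: [3.139, 0.015, 0.002]
ft_force: [-6.3, 2.5, 1.5]
width: 0.153
```

Run:
```python
from h import *
tang();tang()
```

```text
{'time_s': 22.75, 'tool_pos': [552.863, 73.083, 93.024], 'ee_rot': [3.139, 0.015, 0.002], 'ft_force': [-6.325, 2.536, 1.53], 'width': 0.153, 'joint_pos': [0.484, 0.297, -0.43, 0.003, -0.843, 1.094]}
theta 303.18 r 36.39 Ft(cw resist +) 6.7 Fr -1.26 u [0.538 0.843] t_cw [ 0.843 -0.538]
{'time_s': 22.75, 'tool_pos': [552.863, 73.083, 93.024], 'ee_rot': [3.139, 0.015, 0.002], 'ft_force': [-6.325, 2.536, 1.53], 'width': 0.153, 'joint_pos': [0.484, 0.297, -0.43, 0.003, -0.843, 1.094]}
theta 303.18 r 36.39 Ft(cw resist +) 6.7 Fr -1.26 u [0.538 0.843] t_cw [ 0.843 -0.538]
```

Emit:
{"op": "servo_tool", "data": {"motion": [{"xyz": [1.3, -0.8, 0], "rotation": [0, 0, 0], "fingers": 1}, {"xyz": [1.3, -0.8, 0], "rotation": [0, 0, 0], "fingers": 1}]}}

```text
time_s: 23.0
tool_pos: [553.3, 72.9, 93.0]
ee_rot: [3.14, 0.015, 0.0]
ft_force: [-8.7, 2.7, 2.8]
width: 0.154
```

Run:
```python
from h import *
tang();snap("wrist","w11");tang()
```

```text
{'time_s': 23.0, 'tool_pos': [553.258, 72.948, 92.983], 'ee_rot': [3.14, 0.015, 0.0], 'ft_force': [-8.704, 2.717, 2.836], 'width': 0.154, 'joint_pos': [0.483, 0.299, -0.427, 0.002, -0.845, 1.097]}
theta 303.82 r 36.49 Ft(cw resist +) 8.77 Fr -2.49 u [0.547 0.837] t_cw [ 0.837 -0.547]
{'time_s': 23.05, 'tool_pos': [553.283, 72.926, 93.022], 'ee_rot': [3.14, 0.015, 0.0], 'ft_force': [-8.144, 3.216, 1.333], 'width': 0.157, 'joint_pos': [0.483, 0.299, -0.427, 0.002, -0.845, 1.097]}
theta 303.87 r 36.48 Ft(cw resist +) 8.58 Fr -1.77 u [0.548 0.837] t_cw [ 0.837 -0.548]
```

View pics/w11.png

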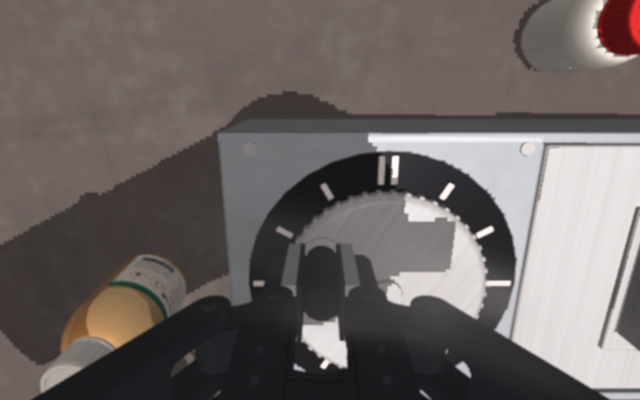

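Emit:
{"op": "servo_tool", "data": {"motion": [{"xyz": [-0.7, 0.4, 0], "rotation": [0, 0, 0], "fingers": 1}, {"xyz": [-0.7, 0.4, 0], "rotation": [0, 0, 0], "fingers": 1}]}}

```text
time_s: 23.3
tool_pos: [552.0, 73.5, 93.0]
ee_rot: [3.14, 0.016, -0.001]
ft_force: [-5.6, -0.1, 1.0]
width: 0.151
```

Emit:
{"op": "servo_tool", "data": {"motion": [{"xyz": [0, 0, 0], "rotation": [0, 0, 0], "fingers": 0.6}, {"xyz": [0, 0, 0], "rotation": [0, 0, 0], "fingers": 0.5}, {"xyz": [0, 0, 0], "rotation": [0, 0, 0], "fingers": 0.4}, {"xyz": [0, 0, 0], "rotation": [0, 0, 0], "fingers": 0.4}]}}

```text
time_s: 23.8
tool_pos: [552.4, 73.7, 93.2]
ee_rot: [3.141, 0.016, 0.0]
ft_force: [0.3, -0.8, -0.6]
width: 0.6
```

Run:
```python
from h import *
tang();snap("wrist","w12")
```

```text
{'time_s': 23.8, 'tool_pos': [552.351, 73.708, 93.216], 'ee_rot': [3.141, 0.016, 0.0], 'ft_force': [0.262, -0.765, -0.643], 'width': 0.6, 'joint_pos': [0.485, 0.297, -0.428, 0.001, -0.846, 1.095]}
theta 301.98 r 36.65 Ft(cw resist +) -0.62 Fr -0.52 u [0.52  0.854] t_cw [ 0.854 -0.52 ]
```

View pics/w12.png

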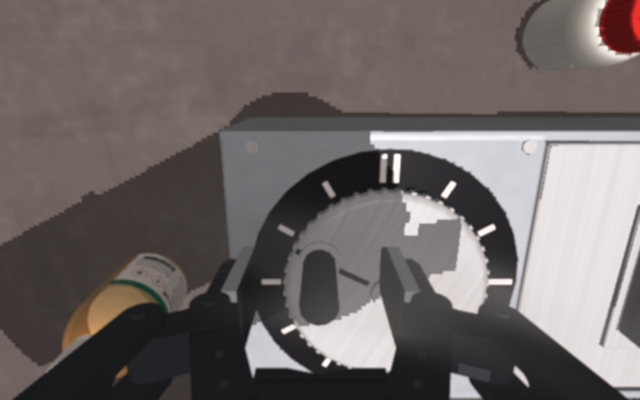

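Emit:
{"op": "servo_tool", "data": {"motion": [{"xyz": [0, 0, 28], "rotation": [0, 0, 0], "fingers": 0.4}, {"xyz": [0, 0, 56], "rotation": [0, 0, 0], "fingers": 0.4}, {"xyz": [-4, -36, 60], "rotation": [0, 0, 0], "fingers": 0.4}, {"xyz": [-9, -78, 60], "rotation": [0, 0, 0], "fingers": 0.4}, {"xyz": [-13, -120, 60], "rotation": [0, 0, 0], "fingers": 0.3}, {"xyz": [-17.5, -161.3, 60], "rotation": [0, 0, 0], "fingers": 0.3}, {"xyz": [-17.5, -161.3, 60], "rotation": [0, 0, 0], "fingers": 0.3}, {"xyz": [-17.5, -161.3, 60], "rotation": [0, 0, 0], "fingers": 0.3}]}}

```text
time_s: 24.85
tool_pos: [534.9, -87.8, 153.2]
ee_rot: [3.141, 0.015, 0.0]
ft_force: [0.0, 0.5, -0.6]
width: 0.699
```

Run:
```python
from h import *
st();snap("wrist","w13")
```

```text
{'time_s': 24.85, 'tool_pos': [534.892, -87.759, 153.209], 'ee_rot': [3.141, 0.015, 0.0], 'ft_force': [0.039, 0.503, -0.64], 'width': 0.699, 'joint_pos': [0.2, 0.207, -0.391, 0.001, -0.972, 1.38]}
```

View pics/w13.png

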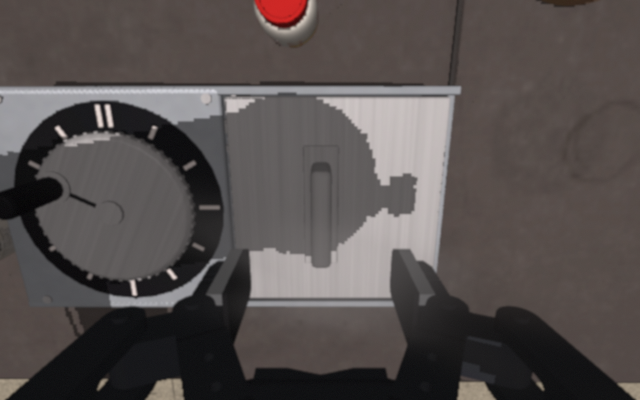

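Emit:
{"op": "servo_tool", "data": {"motion": [{"xyz": [0, 0, -25], "rotation": [0, 0, 0], "fingers": 0.3}, {"xyz": [0, 0, -50], "rotation": [0, 0, 0], "fingers": 0.3}, {"xyz": [0, 0, -65], "rotation": [0, 0, 0], "fingers": 0.3}, {"xyz": [0, 0, -70.5], "rotation": [0, 0, 0], "fingers": 0.4}, {"xyz": [0, 0, -70.5], "rotation": [0, 0, 0], "fingers": 0.6}, {"xyz": [0, 0, -70.5], "rotation": [0, 0, 0], "fingers": 0.75}]}}

```text
time_s: 25.65
tool_pos: [535.5, -87.2, 83.5]
ee_rot: [3.141, 0.016, 0.002]
ft_force: [-0.8, 0.2, -0.4]
width: 0.248
```

Run:
```python
from h import *
st();snap("wrist","w14")
```

```text
{'time_s': 25.65, 'tool_pos': [535.543, -87.199, 83.451], 'ee_rot': [3.141, 0.016, 0.002], 'ft_force': [-0.808, 0.156, -0.376], 'width': 0.248, 'joint_pos': [0.201, 0.287, -0.472, 0.002, -0.81, 1.379]}
```

View pics/w14.png

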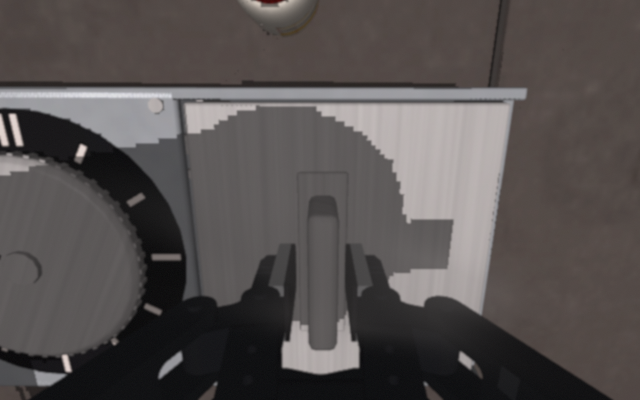

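Emit:
{"op": "servo_tool", "data": {"motion": [{"xyz": [0, 0, 0], "rotation": [0, 0, 0], "fingers": 0.9}, {"xyz": [0, 0, 0], "rotation": [0, 0, 0], "fingers": 1}, {"xyz": [0, 0, 0], "rotation": [0, 0, 0], "fingers": 1}, {"xyz": [0, 0, 0], "rotation": [0, 0, 0], "fingers": 1}]}}

```text
time_s: 26.2
tool_pos: [535.5, -88.0, 83.9]
ee_rot: [3.14, 0.016, 0.003]
ft_force: [1.1, -6.4, 0.2]
width: 0.124
```

Emit:
{"op": "servo_tool", "data": {"motion": [{"xyz": [0, -1, 0], "rotation": [0, 0, 0], "fingers": 1}, {"xyz": [0, -2, 0], "rotation": [0, 0, 0], "fingers": 1}]}}

```text
time_s: 26.45
tool_pos: [535.6, -89.6, 84.0]
ee_rot: [3.141, 0.016, 0.003]
ft_force: [-0.8, 2.6, -2.4]
width: 0.126
```

Emit:
{"op": "servo_tool", "data": {"motion": [{"xyz": [0, -1.5, 0], "rotation": [0, 0, 0], "fingers": 1}, {"xyz": [0, -3, 0], "rotation": [0, 0, 0], "fingers": 1}, {"xyz": [0, -3, 0], "rotation": [0, 0, 0], "fingers": 1}]}}

```text
time_s: 26.82
tool_pos: [535.6, -92.7, 84.0]
ee_rot: [3.141, 0.015, 0.003]
ft_force: [0.0, 2.4, -0.8]
width: 0.124
```

Run:
```python
from h import *
st()
```

```text
{'time_s': 26.825, 'tool_pos': [535.612, -92.715, 83.99], 'ee_rot': [3.141, 0.015, 0.003], 'ft_force': [0.033, 2.422, -0.776], 'width': 0.124, 'joint_pos': [0.19, 0.288, -0.47, 0.002, -0.811, 1.389]}
```

Emit:
{"op": "servo_tool", "data": {"motion": [{"xyz": [0.1, -6, 0], "rotation": [0, 0, 0], "fingers": 1}, {"xyz": [0.1, -12, 0], "rotation": [0, 0, 0], "fingers": 1}, {"xyz": [0.2, -18, 0], "rotation": [0, 0, 0], "fingers": 1}, {"xyz": [0.3, -24, 0], "rotation": [0, 0, 0], "fingers": 1}, {"xyz": [0.3, -30, 0], "rotation": [0, 0, 0], "fingers": 1}, {"xyz": [0.4, -36, 0], "rotation": [0, 0, 0], "fingers": 1}, {"xyz": [0.5, -42, 0], "rotation": [0, 0, 0], "fingers": 1}, {"xyz": [0.6, -48, 0], "rotation": [0, 0, 0], "fingers": 1}, {"xyz": [0.6, -53, 0], "rotation": [0, 0, 0], "fingers": 1}, {"xyz": [0.7, -57, 0], "rotation": [0, 0, 0], "fingers": 1}, {"xyz": [0.7, -59, 0], "rotation": [0, 0, 0], "fingers": 1}, {"xyz": [0.7, -59, 0], "rotation": [0, 0, 0], "fingers": 1}]}}

```text
time_s: 28.32
tool_pos: [536.2, -152.1, 84.0]
ee_rot: [3.14, 0.015, 0.003]
ft_force: [-1.3, -1.1, -1.2]
width: 0.124
```

Emit:
{"op": "servo_tool", "data": {"motion": [{"xyz": [0, -2, 0], "rotation": [0, 0, 0], "fingers": 1}, {"xyz": [0, -4, 0], "rotation": [0, 0, 0], "fingers": 1}, {"xyz": [0, -4, 0], "rotation": [0, 0, 0], "fingers": 1}]}}

```text
time_s: 28.7
tool_pos: [536.2, -156.2, 84.0]
ee_rot: [3.14, 0.015, 0.003]
ft_force: [-0.6, 1.0, -0.7]
width: 0.125
```

Emit:
{"op": "servo_tool", "data": {"motion": [{"xyz": [0, -1.5, 0], "rotation": [0, 0, 0], "fingers": 1}, {"xyz": [0, -2, 0], "rotation": [0, 0, 0], "fingers": 1}, {"xyz": [0, -2, 0], "rotation": [0, 0, 0], "fingers": 1}]}}

```text
time_s: 29.08
tool_pos: [536.3, -158.1, 84.0]
ee_rot: [3.14, 0.015, 0.003]
ft_force: [-0.1, 3.0, -0.4]
width: 0.124
```

Emit:
{"op": "servo_tool", "data": {"motion": [{"xyz": [0, -1.5, 0], "rotation": [0, 0, 0], "fingers": 1}, {"xyz": [0, -1.5, 0], "rotation": [0, 0, 0], "fingers": 1}]}}

```text
time_s: 29.32
tool_pos: [536.3, -158.3, 84.0]
ee_rot: [-3.141, -0.015, -0.004]
ft_force: [-2.9, 12.1, 2.7]
width: 0.125
```

Emit:
{"op": "servo_tool", "data": {"motion": [{"xyz": [0, -1.5, 0], "rotation": [0, 0, 0], "fingers": 1}, {"xyz": [0, -1.5, 0], "rotation": [0, 0, 0], "fingers": 1}]}}

```text
time_s: 29.58
tool_pos: [536.3, -158.3, 84.0]
ee_rot: [-3.139, -0.015, -0.004]
ft_force: [-2.6, 12.9, 1.7]
width: 0.127
```

Emit:
{"op": "servo_tool", "data": {"motion": [{"xyz": [0, -0.3, 0], "rotation": [0, 0, 0], "fingers": 1}, {"xyz": [0, -0.3, 0], "rotation": [0, 0, 0], "fingers": 0.8}, {"xyz": [0, -0.3, 0], "rotation": [0, 0, 0], "fingers": 0.6}, {"xyz": [0, -0.3, 0], "rotation": [0, 0, 0], "fingers": 0.4}, {"xyz": [0, -0.3, 0], "rotation": [0, 0, 0], "fingers": 0.4}]}}

```text
time_s: 30.2
tool_pos: [536.3, -158.8, 84.1]
ee_rot: [-3.139, -0.015, -0.004]
ft_force: [0.1, -0.3, 0.2]
width: 0.599
```

Run:
```python
from h import *
st();snap("wrist","w15")
```

```text
{'time_s': 30.2, 'tool_pos': [536.338, -158.769, 84.063], 'ee_rot': [-3.139, -0.015, -0.004], 'ft_force': [0.053, -0.264, 0.151], 'width': 0.599, 'joint_pos': [0.061, 0.311, -0.433, -0.003, -0.824, 1.521]}
```

View pics/w15.png

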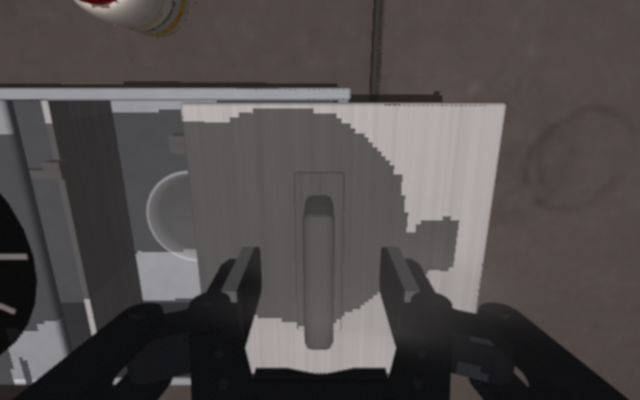

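Released and clear. Retreat straight up, then aside.

Emit:
{"op": "servo_tool", "data": {"motion": [{"xyz": [0, 0, 35], "rotation": [0, 0, 0], "fingers": 0.4}, {"xyz": [0, 0, 70], "rotation": [0, 0, 0], "fingers": 0.4}, {"xyz": [0, 0, 110], "rotation": [0, 0, 0], "fingers": 0.4}, {"xyz": [0, 0, 150], "rotation": [0, 0, 0], "fingers": 0.4}, {"xyz": [0, 0, 150], "rotation": [0, 0, 0], "fingers": 0.4}, {"xyz": [0, 0, 150], "rotation": [0, 0, 0], "fingers": 0.4}]}}

```text
time_s: 31.0
tool_pos: [536.0, -158.6, 233.7]
ee_rot: [-3.139, -0.015, -0.004]
ft_force: [-1.2, 0.6, -1.2]
width: 0.603
```

Run:
```python
from h import *
import cv2
st();snap("wrist","w16");snap("scene","s16");snap("top","t16")
cv2.imwrite("pics/f16.png",np.vstack([cv2.imread("pics/w16.png")[:,:],cv2.imread("pics/s16.png")[180:380]]))
```

```text
{'time_s': 31.0, 'tool_pos': [535.995, -158.64, 233.748], 'ee_rot': [-3.139, -0.015, -0.004], 'ft_force': [-1.15, 0.612, -1.215], 'width': 0.603, 'joint_pos': [0.061, 0.166, -0.244, -0.003, -1.158, 1.52]}
```

View pics/f16.png

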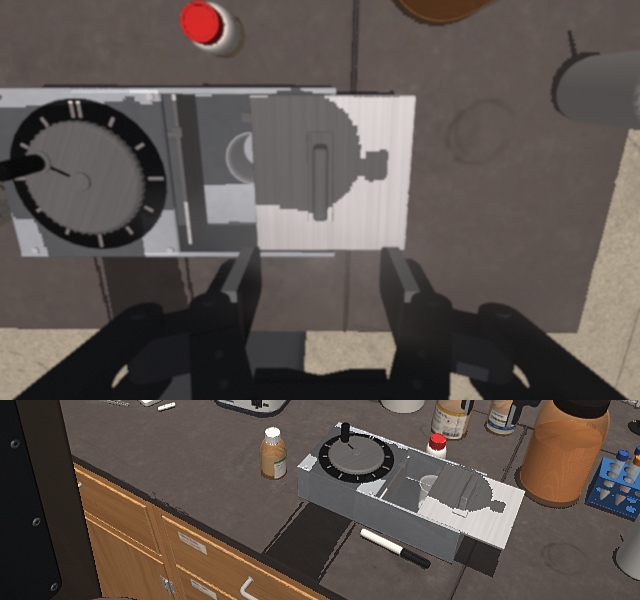

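Run:
```python
from h import *
from station import workorder
c=load("w16")
print(unproj(c,(319.5,147),104),unproj(c,(319.5,218),104))
print(workorder.finish_job())
```

```text
[ 566.99299227 -156.87737405  104.        ] [ 509.42175663 -157.39164734  104.        ]
the job is handed in; nothing more can be done
None
```

The lockbox is open. I dialled the combination, the bolt dropped, and I slid the lid back to its end stop, let go and moved clear. The job was handed in at about 31 s.

- **Dialling:** I turned clockwise past 8 and stopped at about 240° the second time. Then I turned anticlockwise past 8 and stopped at about 150°, the 5. I set both stops using the dial's pointer line in the wrist camera. The number at 8 came from a zoomed picture; at 5 I measured 154°, moved about 4° more and confirmed by the arm position.
- **Bolt:** The last clockwise turn went in steps of about 4° and ended dead at about 302°, just past 10 o'clock. I pressed to about 8.7 N including the drag, well under the 16 N limit, then backed off and let go.
- **Lid:** It slid freely at about 2.5 N and met its end stop at about 12.5 N. The final picture puts the rib at y ≈ -157 mm, against -87.5 mm shut, so it travelled about 70 mm.
- **Surroundings:** In the final pictures the red-capped bottle, the amber bottle and the marker appear where they started; I did not measure them. The robot was touching nothing at hand-in.

- **Disagreements and gaps:** The arm position and the camera pointer line differed by up to 2.5° at 8, so I moved the dial centre by 0.8 mm and they then agreed within about 1°. The hand-in gave no verdict, and I did not read the bolt strain.

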